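# Restock the nuts behind the bolt cartons

## Task

The open orange carton at the back of the black fastener rack is empty: to get at it, first stand both tall cartons (yellow and blue) from in front of it on the black set-aside mat, then put the empty orange carton in the green tray and stand the full orange carton, the one showing nuts, squarely on the orange place that this frees. Only then put the two tall cartons back as they stood, each squarely centred on the place of its own colour. Keep every carton upright all the time, and leave everything released and standing still.

Things in the scene. Friction and masses are not known exactly. Their poses are not given: they have to be found in the camera images.
- carton_yellow: Tall carton, 60 x 44 x 105 mm high, lower part cream, upper part and top yellow with a white label on top. It starts on place_yellow. Origin: centre of its underside; z up, x along the 60 mm side, y along the 44 mm side. Rigid, about 0.35 kg, closed top.
- carton_blue: Tall carton like carton_yellow, upper part and top blue. It starts on place_blue. Origin: centre of its underside; z up, x along the 60 mm side, y along the 44 mm side. Rigid, about 0.35 kg, closed top.
- carton_empty: Low open-topped orange carton, 50 (x) x 44 (y) x 45 mm high, walls 2 mm, empty (orange floor seen from above), about 40 g, rigid. It starts on place_orange, behind and between the two tall cartons, 5 mm from their back faces. Origin: centre of its underside; z up.
- carton_full: Low orange carton of the same size, 50 (x) x 44 (y) x 45 mm high, filled with steel nuts that are seen from above, about 0.25 kg, rigid. It starts on a 110 mm square, 4 mm thick brown cardboard pad away from the rack. Origin: centre of its underside; z up.
- place_yellow: Fixed yellow plate on the rack's floor, 76 (x) x 60 (y) x 3 mm; top 3 mm above its origin and 7 mm above the bench. Its origin is where the middle of the yellow carton's underside belongs (the plate reaches 46 mm from it to -x, the front, and 30 mm to +x). The carton stands with its x along the plate's x. The yellow and blue places are 84 mm apart and may be either way round.
- place_blue: Fixed blue plate like place_yellow, for the blue carton, same sizes and axes.
- place_orange: Fixed orange plate on the rack's floor, 54 (x) x 60 (y) x 3 mm; top 3 mm above its origin, 7 mm above the bench; origin in the middle. It lies in the back row, 60 mm further along the places' x than the yellow and blue places and midway between them in y. On the rack's floor 98 mm to either side of it stands a cream low carton of nuts (50 x 44 x 45 mm) that stays there.
- mat: Fixed black rubber set-aside mat, 110 (x) x 190 (y) x 4 mm, room for both tall cartons side by side along y. Origin: centre of its underside, at bench height. It may lie to the left, to the right or in front of the rack.
- tray: Fixed green open tray for empties, 120 (x) x 150 (y) mm outside, rim 15 mm high, walls and floor about 4 mm. Origin: centre of its underside, at bench height. It may lie to the left, to the right or in front of the rack.
Mind the look-alikes: they are no part of the job. Of the things that look like the place_yellow, take the one that is farthest from the robot's base at the start.

How it is judged:
By the outcome, as a careful person would: the job done as asked, in the order asked, and still so for the second after the job is handed in, with the robot touching nothing.
It also fails if it takes over 128 s, if anything falls off the work surface, if the arm or the gripper's body presses on something with over 40 N, if the wrist force passes 120 N, or if a joint passes its speed limit or range.

## Robot

A 6-joint arm with a two-finger parallel gripper is mounted at the origin on the work surface. World frame = base frame: x ahead of the robot, y to its left, z up, the work surface at z = 0. Lengths are in m, angles in rad, forces in N, time in s.
With the tool pointing down it reaches from about 0.375 to 0.9 m from the base axis. Payload 3.1 kg.
Tool frame: the origin (TCP) lies at the very end of the fingers, on their centre line; the grasp point (between the pads) lies 19 mm behind it; z points along the fingers, y is the direction in which the jaws open and shut (so a half turn about z gives the same grasp; the last joint's range is limited). The gripper opens to 87 mm and grips with 3 to 60 N. Pads are 19 mm wide; open, the fingers measure 117 mm over their backs; the gripper's body (75 mm by 190 mm) begins 51 mm behind the grasp point.
Start: joints at [-1.298, 0.527, 1.433, -0, 1.181, -0.178], TCP at [0.273, -0.562, 0.223] pointing down, gripper open.
Joint ranges: [-3.08, 3.08], [-0.75, 2.2], [0.22, 2.44], [-1.43, 4.57], [0, 2.65], [-2.85, 2.85]. Speed limits (rad/s): [2.79, 2.79, 3.14, 3.14, 3.14, 3.14].

## Interface

Orientations are given as a unit quaternion [x, y, z, w].
In Python, from rig import robot gives the robot as it stands. The module is installed in compiled form; this text tells all that it offers.
- The arm moves only by the tool carry_out, never from a script. Its argument "series" is a list of rows, each a list of 7 numbers: the shift along the tool's x, y, z in mm, then the turn, a rotation vector about the tool's x, y, z in degrees, then the gripper command: -1 is shut, 1 is fully open, values between are in proportion. In form: [[tx, ty, tz, rx, ry, rz, claw], ...]. A call has 1 to 8 rows; each row is the pose to reach, as a shift and turn from the pose measured when the call began, along the tool's axes at that moment; what a row does not reach only later rows make up. A row lasts 1/8 s, in which the tool goes at most 62.5 mm and 10.7 degrees, less where a joint would pass 70% of its speed; a pose out of reach is approached as far as the arm can. A call with a gripper value outside its range is refused whole. The fingers move at their own pace and stop on an object; "force" is the grip in N (left out, the last holds). Time passes only in rows, so rows that repeat a pose let the fingers close. It gives the time, the measured TCP pose, the force and the opening at its end, in the units of the state.
- robot.get_obs(): the state, without advancing time (a new reading comes with each control period).
- robot.camera(name): name is "scene" or "top" or "wrist"; returns a dict with "pixels" (480x640x3 uint8, red, green, blue), "fx", "fy", "cx", "cy" (pixels), "position" and "attitude" of the camera in the world. Camera axes: x right, y down, z forward; pixel columns grow to the right and rows downward; lengths in m; the calibration is good to about 2 mm. A picture is of the moment at which its call begins. There is no depth.
- robot.hand_in(): hands the job in, once; it reports no verdict.
The state is a dict: "time": time; "q": joint angles; "joint_velocities": joint speeds; "joint_torque": joint torques, N m; "position": TCP position; "tool_rot": TCP orientation; "ft_force": force on the tool from outside, world axes, zero at the start; "moment": the same for the moment, N m; "grip_width": finger opening in m.
Only numpy, scipy, OpenCV 4.12 (cv2) and the standard library are available. Lean on these libraries where they do the work, as an engineer would, in place of code of your own. Each camera call takes 0.05 s, during which the arm holds its last target.

## Working session

There is one attempt and no reset: what is moved stays moved. The work goes in short steps, Python scripts to look and compute and a tool call to move; the robot and the scene stay as the last step left them, time stands still between calls to the robot, and variables do not carry over. Pictures are saved under pics/ and viewed, and the job is handed in when it is done.

Besides the shell and the picture viewer there is one more tool, called after ">>>" as name(argument=value, ...) on one line, values as JSON. carry_out: Moves the arm, as the interface text tells. Its arguments: {"type":"object","properties":{"series":{"type":"array"},"force":{"type":"number"}},"required":["series"]}

```bash
mkdir -p pics; cat > h.py <<'E'
import numpy as np, cv2
from scipy.spatial.transform import Rotation as R
from rig import robot
def shot(cam,fn):
    c=robot.camera(cam); cv2.imwrite('pics/'+fn+'.png',c['pixels'][:,:,::-1]); 
    np.savez('pics/'+fn+'.npz',**{k:np.array(v) for k,v in c.items()}); return c
def load(fn): return dict(np.load('pics/'+fn+'.npz'))
def rot(c):
    a=np.array(c['attitude'],float); return a if a.shape==(3,3) else R.from_quat(a).as_matrix()
def ray(c,u,v):
    d=rot(c)@np.array([(u-c['cx'])/c['fx'],(v-c['cy'])/c['fy'],1.]); return np.array(c['position'],float),d
def onz(c,u,v,z):
    p,d=ray(c,u,v); return p+d*(z-p[2])/d[2]
def tri(a,ua,b,ub):
    A=[];y=[]
    for c,u in((a,ua),(b,ub)):
        p,d=ray(c,*u); d=d/np.linalg.norm(d); P=np.eye(3)-np.outer(d,d); A.append(P); y.append(P@p)
    x=np.linalg.lstsq(np.vstack(A),np.hstack(y),rcond=None)[0]
    return x,[np.linalg.norm(A[i]@x-y[i]) for i in(0,1)]
def proj(c,X):
    q=rot(c).T@(np.array(X)-np.array(c['position'])); return c['fx']*q[0]/q[2]+c['cx'],c['fy']*q[1]/q[2]+c['cy']
def cand(c,m):
    pass
E
python3 - <<'E'
from h import *
for n in('scene','top','wrist'):
    c=shot(n,n+'0'); print(n,c['fx'],c['cx'],c['cy'],c['position'],c['attitude'])
o=robot.get_obs(); print({k:np.round(v,4) for k,v in o.items()})
E
```

```text
scene 541.9221658981746 320.0052063665636 240.05417801191416 [ 1.13025101 -0.13259197  1.11534637] [ 0.76891039  0.58777065 -0.15475356 -0.19837795]
top 521.416197860932 312.5610730120825 233.3638332311845 [ 0.3955978  -0.00800506  0.93517136] [-0.69460602  0.7126879  -0.06085038  0.07678327]
wrist 359.5214471709054 316.704977505254 234.3428138458353 [ 0.35067294 -0.52456213  0.38330319] [ 0.83735307 -0.52391077 -0.08328469  0.13198864]
{'time': np.float64(0.15), 'q': array([-1.2975,  0.5283,  1.4336,  0.    ,  1.1814, -0.1785]), 'joint_velocities': array([-0.0009, -0.0037, -0.0025,  0.0005, -0.0006,  0.0005]), 'joint_torque': array([ 1.20000e-03, -4.40430e+01, -1.76843e+01,  6.33000e-02,
        5.52000e-02, -1.00000e-04]), 'position': array([ 0.2727, -0.5617,  0.2218]), 'tool_rot': array([ 9.746e-01,  2.240e-01, -0.000e+00, -9.000e-04]), 'ft_force': array([ 0.1209, -1.106 , -0.8884]), 'moment': array([ 0.0343, -0.014 , -0.0304]), 'grip_width': np.float64(0.0871)}
```

View pics/scene0.png

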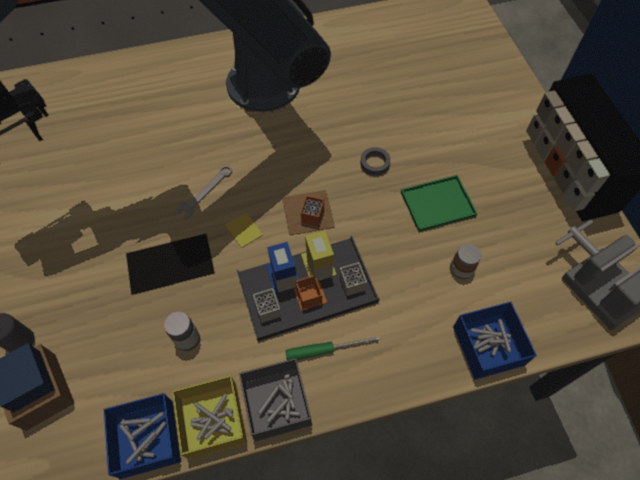

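View pics/top0.png

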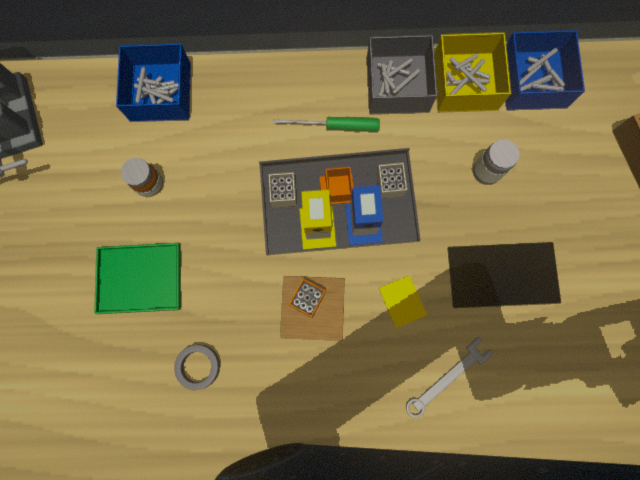

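View pics/wrist0.png

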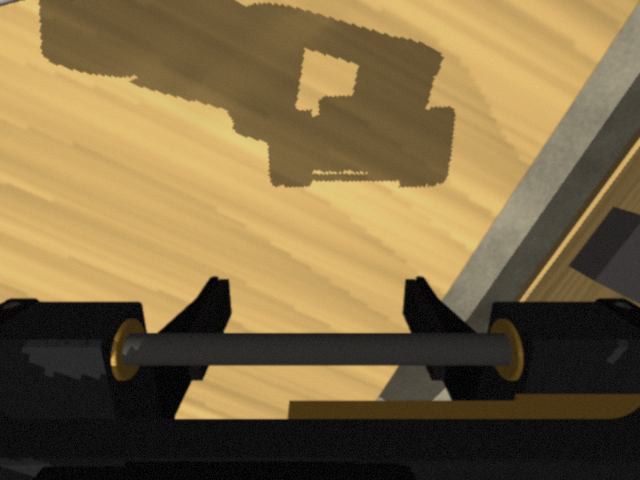

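The overhead view shows the rack with its places, yellow carton near (317,210) and blue near (367,207). The empty orange is at (340,185), and the full orange sits on the pad at (308,297), turned. The mat is on the right (505,275) and the tray on the left (139,278). A yellow decoy plate is at (402,301).

```bash
python3 - <<'E'
import cv2
a=cv2.imread('pics/top0.png')[140:350,250:450]; cv2.imwrite('pics/topz.png',cv2.resize(a,None,fx=2.8,fy=2.8,interpolation=cv2.INTER_CUBIC)*1)
a=cv2.imread('pics/scene0.png')[180:345,225:385]; cv2.imwrite('pics/scenez.png',cv2.resize(a,None,fx=3.6,fy=3.6,interpolation=cv2.INTER_CUBIC))
E
```

```text
(no output)
```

View pics/topz.png

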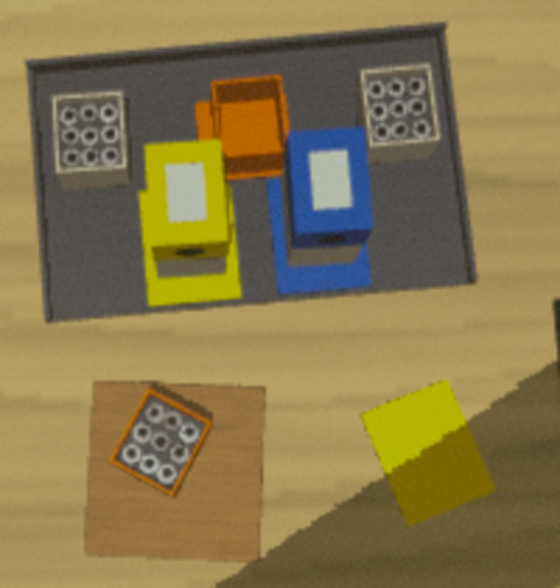

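View pics/scenez.png

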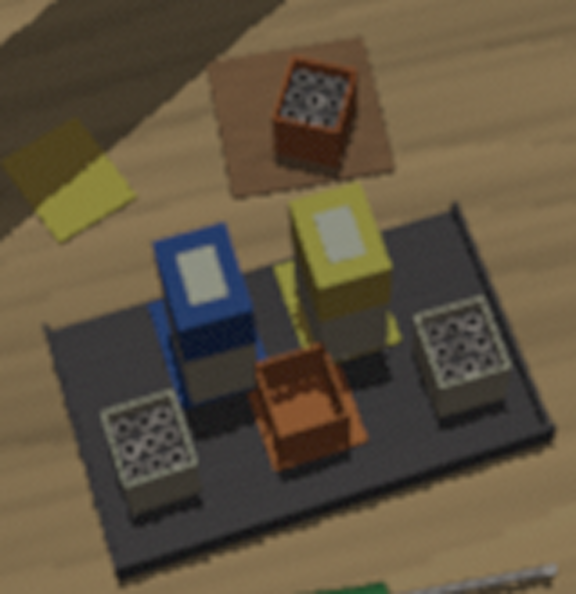

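```bash
python3 - <<'E'
from h import *
t=load('top0');s=load('scene0')
def white(c,box):
    x0,y0,x1,y1=box; im=c['pixels'][y0:y1,x0:x1]; hsv=cv2.cvtColor(im,cv2.COLOR_RGB2HSV)
    m=((hsv[...,1]<60)&(hsv[...,2]>130)).astype(np.uint8)
    n,l,st,ce=cv2.connectedComponentsWithStats(m); i=1+np.argmax(st[1:,4]); 
    cnt=cv2.findContours((l==i).astype(np.uint8),0,1)[0][0]; 
    return ce[i]+[x0,y0],st[i,4],cv2.minAreaRect(cnt)
for n,bt,bs in(('yellow',(300,185,332,230),(305,228,335,265)),('blue',(350,180,385,230),(270,243,297,275))):
    a,b=white(t,bt),white(s,bs); X,r=tri(t,a[0],s,b[0]); print(n,a,b,X.round(4),np.round(r,4))
for n,pt in (('full',(308,297)),('mat',(504.5,274)),('tray',(139,278)),('empty',(339,186)),('rackFL',(267,254)),('rackFR',(419,241)),('rackBL',(261,162)),('rackBR',(409,150)),):
    print(n,onz(t,*pt,{'full':.049,'empty':.05,'tray':.01}.get(n,.004)).round(4))
for p in((447,247),(553,243),(560,302),(453,306)): print('mat',onz(t,*p,.004).round(3))
for p in((96,247),(180,243),(181,309),(96,313)): print('tray',onz(t,*p,.015).round(3))
w=load('wrist0'); o=robot.get_obs(); T=R.from_quat(o['tool_rot']); print('cam in tool',T.inv().apply(w['position']-o['position']),(T.inv()*R.from_matrix(rot(w))).as_matrix().round(3), T.as_matrix().round(3))
E
```

```text
yellow (array([315.83529412, 208.31764706]), np.int32(255), ((15.5, 23.5), (19.0, 13.0), 90.0)) (array([318.84057971, 244.77536232]), np.int32(138), ((13.750000953674316, 16.75), (13.914020538330078, 9.803059577941895), 71.56504821777344)) [0.5996 0.0029 0.1127] [0.0005 0.0005]
blue (array([367.53818182, 203.72      ]), np.int32(275), ((17.596555709838867, 23.658620834350586), (20.34614372253418, 13.536413192749023), 85.2363510131836)) (array([280.64227642, 255.87804878]), np.int32(123), ((10.66972541809082, 12.899083137512207), (13.02643871307373, 9.1951322555542), 73.3007583618164)) [ 0.6046 -0.0809  0.1137] [0.0006 0.0006]
full [0.4613 0.0203 0.049 ]
mat [ 0.4966 -0.3284  0.004 ]
tray [0.5058 0.324  0.01  ]
empty [ 0.6543 -0.0385  0.05  ]
rackFL [0.544  0.0943 0.004 ]
rackFR [ 0.5603 -0.181   0.004 ]
rackBL [0.7189 0.1045 0.004 ]
rackBR [ 0.7336 -0.1732  0.004 ]
mat [ 0.548 -0.23   0.004]
mat [ 0.55  -0.42   0.004]
mat [ 0.445 -0.42   0.004]
mat [ 0.442 -0.233  0.004]
tray [0.563 0.403 0.015]
tray [0.567 0.25  0.015]
tray [0.448 0.245 0.015]
tray [0.445 0.396 0.015]
cam in tool [ 0.08639266  0.00032664 -0.16150637] [[ 0.001 -0.951 -0.309]
 [ 1.     0.     0.001]
 [-0.001 -0.309  0.951]] [[ 0.9    0.437 -0.   ]
 [ 0.437 -0.9    0.002]
 [ 0.    -0.002 -1.   ]]
```

```bash
cat >> h.py <<'E'
def go(x,y,z,yaw):
    o=robot.get_obs(); T=R.from_quat(o['tool_rot'])
    d=T.inv().apply(np.array([x,y,z])-o['position'])*1000
    Tt=R.from_euler('z',yaw,degrees=True)*R.from_quat([1,0,0,0])
    r=(T.inv()*Tt).as_rotvec(degrees=True)
    print('shift',d.round(1),'turn',r.round(2),'dist',round(np.linalg.norm(d)),'rows',round(max(np.linalg.norm(d)/62.5,np.linalg.norm(r)/10.7),1),'yaw now',np.degrees(np.arctan2(T.as_matrix()[1,0],T.as_matrix()[0,0])).round(2),'w',o['grip_width'].round(4),'t',round(float(o['time']),2))
E
python3 -c "
from h import *
go(.47,-.02,.3,3.4)"
```

```text
Traceback (most recent call last):
  File "h.py", line 29, in go
    print('shift',d.round(1),'turn',r.round(2),'dist',round(np.linalg.norm(d)),'rows',round(max(np.linalg.norm(d)/62.5,np.linalg.norm(r)/10.7),1),'yaw now',np.degrees(np.arctan2(T.as_matrix()[1,0],T.as_matrix()[0,0])).round(2),'w',o['grip_width'].round(4),'t',round(float(o['time']),2))
                                                                                                                                                                                                                                       ^^^^^^^^^^^^^^^^^^^^^
AttributeError: 'float' object has no attribute 'round'
```

```bash
sed -i "s/o\['grip_width'\].round(4)/round(float(o['grip_width']),4)/" h.py
python3 -c "
from h import *
go(.47,-.02,.3,3.4)"
```

```text
shift [ 414.  -401.4  -77.4] turn [-0.1   0.   22.48] dist 582 rows 9.3 yaw now 25.88 w 0.0871 t 0.15
```

>>> carry_out(series=[[60,-58,-30,0,0,6,1],[414,-401,-77,0,0,22.5,1],[414,-401,-77,0,0,22.5,1],[414,-401,-77,0,0,22.5,1],[414,-401,-77,0,0,22.5,1],[414,-401,-77,0,0,22.5,1],[414,-401,-77,0,0,22.5,1],[414,-401,-77,0,0,22.5,1]])

```text
time: 1.15
position: [0.4421, -0.0962, 0.2908]
tool_rot: [1.0, 0.029, -0.0, -0.001]
ft_force: [1.6, -1.2, 0.0]
grip_width: 0.0869
```

```bash
python3 -c "
from h import *
go(.47,-.02,.3,3.4)"
```

```text
shift [ 32.3 -74.4  -9.1] turn [-0.08 -0.   -0.04] dist 82 rows 1.3 yaw now 3.36 w 0.0869 t 1.15
```

>>> carry_out(series=[[32,-74,-9,0,0,0,1],[32,-74,-9,0,0,0,1],[32,-74,-9,0,0,0,1],[32,-74,-9,0,0,0,1]])

```text
time: 1.65
position: [0.4693, -0.0211, 0.2996]
tool_rot: [1.0, 0.029, -0.0, -0.001]
ft_force: [0.9, 0.1, 0.4]
grip_width: 0.0868
```

```bash
python3 -c "
from h import *
shot('wrist','w1')
go(.61,-.03,.3,3.4)"
```

```text
shift [140.   16.7  -0.5] turn [-0.07  0.05 -0.11] dist 141 rows 2.3 yaw now 3.29 w 0.0871 t 1.7
```

View pics/w1.png

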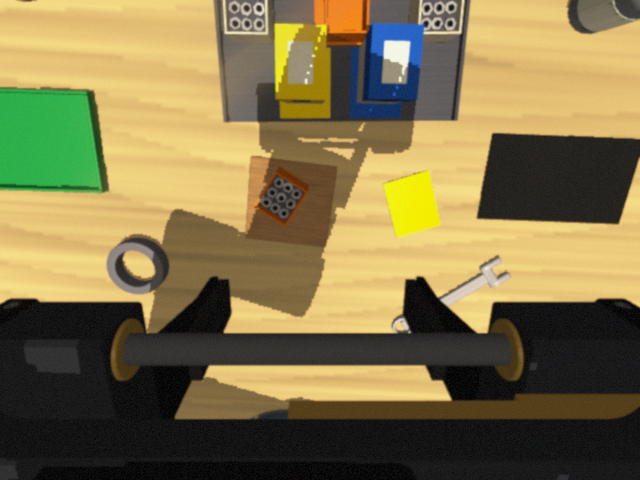

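The wrist view shows the yellow top at about (300,60), blue (395,65), full carton (283,195), and the rack's front edge at v≈120. Next I move over the rack.

>>> carry_out(series=[[140,17,0,0,0,0,1],[140,17,0,0,0,0,1],[140,17,0,0,0,0,1],[140,17,0,0,0,0,1],[140,17,0,0,0,0,1]])

```text
time: 2.33
position: [0.6087, -0.031, 0.2991]
tool_rot: [1.0, 0.028, -0.001, -0.001]
ft_force: [-0.1, -0.3, 1.2]
grip_width: 0.0866
```

```bash
python3 -c "
from h import *
shot('wrist','w2')
go(.61,-.03,.3,3.4)"
```

```text
shift [ 1.4 -0.7 -0.6] turn [-0.09  0.13 -0.17] dist 2 rows 0.0 yaw now 3.23 w 0.0872 t 2.38
```

View pics/w2.png

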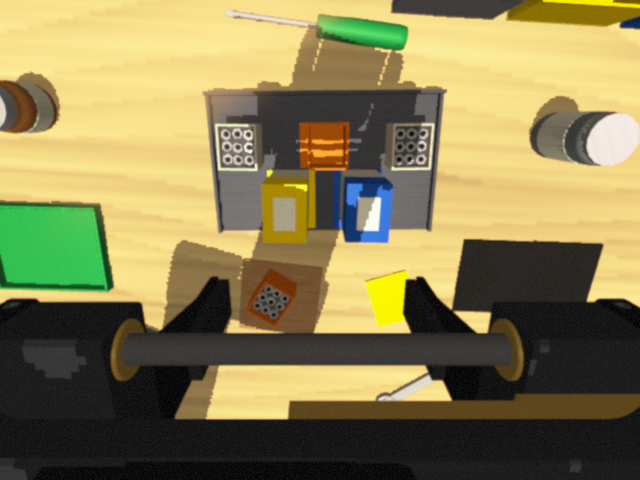

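```bash
python3 - <<'E'
import cv2
a=cv2.imread('pics/w1.png')[0:130,210:475]; cv2.imwrite('pics/w1z.png',cv2.resize(a,None,fx=3,fy=3,interpolation=cv2.INTER_CUBIC))
a=cv2.imread('pics/w2.png')[80:260,195:455]; cv2.imwrite('pics/w2z.png',cv2.resize(a,None,fx=3,fy=3,interpolation=cv2.INTER_CUBIC))
E
```

```text
(no output)
```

View pics/w1z.png

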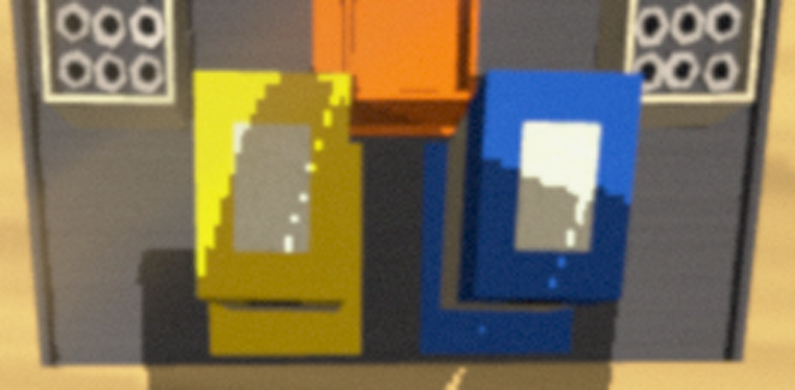

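View pics/w2z.png

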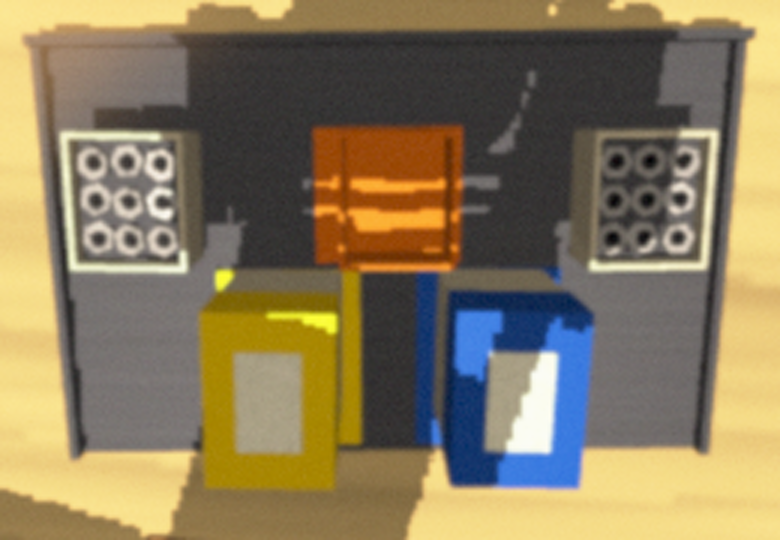

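```bash
python3 - <<'E'
from h import *
a=load('w1');b=load('w2')
f1=lambda p:((p[0]+.5)/3-.5+210,(p[1]+.5)/3-.5)
f2=lambda p:((p[0]+.5)/3-.5+195,(p[1]+.5)/3-.5+80)
L={'yl':([(233,123),(310,123),(309,251),(233,251)],[(233,351),(302,351),(302,454),(234,454)]),
'bl':([(522,122),(600,122),(591,251),(515,251)],[(489,351),(559,351),(556,454),(484,454)]),
'yt':([(194,72),(351,74),(346,299),(198,299)],[(201,311),(337,311),(336,488),(205,488)]),
'bt':([(488,72),(641,73),(622,302),(459,302)],[(449,311),(593,314),(580,488),(451,487)])}
for k,(A,B) in L.items():
    X=np.array([tri(a,f1(p),b,f2(q))[0] for p,q in zip(A,B)])
    c=X.mean(0); lx=(X[0]+X[1]-X[2]-X[3])/2; ly=(X[0]+X[3]-X[1]-X[2])/2
    print(k,c.round(4),'len',np.linalg.norm(lx).round(4),np.linalg.norm(ly).round(4),'yaw',np.degrees(np.arctan2(lx[1],lx[0])).round(2),np.degrees(np.arctan2(-ly[0],ly[1])).round(2),X[:,2].round(3))
for nm,P in(('yp',[(210,355),(361,355)]),('bp',[(421,353),(571,353)])):
    Q=np.array([onz(a,*f1(p),.007) for p in P]); d=Q[0]-Q[1]; yaw=np.arctan2(-d[0],d[1]); c=Q.mean(0)+.046*np.array([np.cos(yaw),np.sin(yaw),0])
    print(nm,Q.round(4).tolist(),np.linalg.norm(d).round(4),np.degrees(yaw).round(2),'origin',c.round(4))
Q=np.array([onz(a,*f1(p),.004) for p in[(43,362),(743,362)]]);d=Q[0]-Q[1];print('rack',Q.round(4).tolist(),np.degrees(np.arctan2(-d[0],d[1])))
E
```

```text
yl [0.6012 0.0014 0.1122] len 0.0348 0.0227 yaw 2.44 3.32 [0.111 0.111 0.114 0.114]
bl [ 0.6062 -0.0828  0.1128] len 0.0349 0.0232 yaw 2.89 3.31 [0.112 0.112 0.114 0.114]
yt [0.6011 0.001  0.11  ] len 0.061 0.0449 yaw 2.31 3.2 [0.11  0.109 0.111 0.11 ]
bt [ 0.6054 -0.082   0.1099] len 0.0617 0.0461 yaw 2.93 3.06 [0.112 0.113 0.109 0.106]
yp [[0.5525, 0.0283, 0.007], [0.5561, -0.0321, 0.007]] 0.0605 3.38 origin [0.6002 0.0009 0.007 ]
bp [[0.5583, -0.056, 0.007], [0.5618, -0.1159, 0.007]] 0.0601 3.38 origin [ 0.606  -0.0832  0.007 ]
rack [[0.5458, 0.0959, 0.004], [0.5625, -0.1864, 0.004]] 3.383448248249167
```

```bash
python3 -c "
from h import *
go(.6058,-.0829,.13,3.38)
go(.6058,-.0829,.066,3.38)"
```

```text
shift [ -5.4  52.1 169.3] turn [-0.09  0.13 -0.15] dist 177 rows 2.8 yaw now 3.23 w 0.0872 t 2.38
shift [ -5.3  52.2 233.3] turn [-0.09  0.13 -0.15] dist 239 rows 3.8 yaw now 3.23 w 0.0872 t 2.38
```

>>> carry_out(series=[[-5.4,52.1,40,-0.1,0.1,-0.15,0.52],[-5.4,52.1,100,-0.1,0.1,-0.15,0.52],[-5.4,52.1,150,-0.1,0.1,-0.15,0.52],[-5.4,52.1,160,-0.1,0.1,-0.15,0.52],[-5.4,52.1,160,-0.1,0.1,-0.15,0.52]], force=30)

```text
time: 3.0
position: [0.606, -0.083, 0.1402]
tool_rot: [1.0, 0.03, 0.0, 0.0]
ft_force: [0.3, 0.1, 0.3]
grip_width: 0.066
```

```bash
python3 -c "
from h import *
go(.6058,-.0829,.066,3.38)"
```

```text
shift [-0.2 -0.1 74.2] turn [ 0.03 -0.01  0.  ] dist 74 rows 1.2 yaw now 3.38 w 0.066 t 3.0
```

>>> carry_out(series=[[0,0,40,0,0,0,0.52],[0,0,74,0,0,0,0.52],[0,0,74,0,0,0,0.52],[0,0,74,0,0,0,-1],[0,0,74,0,0,0,-1],[0,0,74,0,0,0,-1],[0,0,74,0,0,0,-1]], force=30)

```text
time: 3.88
position: [0.607, -0.083, 0.0677]
tool_rot: [1.0, 0.029, 0.001, 0.0]
ft_force: [-0.8, 1.5, 6.6]
grip_width: 0.0439
```

```bash
python3 -c "
from h import *
go(.6058,-.0829,.2,3.38);o=robot.get_obs();print(o['position'],o['ft_force'])"
```

```text
shift [-8.000e-01 -1.000e-01 -1.323e+02] turn [ 0.06 -0.15  0.  ] dist 132 rows 2.1 yaw now 3.38 w 0.0439 t 3.88
[ 0.60699375 -0.08304083  0.06769127] [-0.75622117  1.45700574  6.56508173]
```

>>> carry_out(series=[[0,0,-20,0,0,0,-1],[0,0,-60,0,0,0,-1],[0,0,-115,0,0,0,-1],[0,0,-130,0,0,0,-1],[0,0,-130,0,0,0,-1]])

```text
time: 4.5
position: [0.6065, -0.0829, 0.1978]
tool_rot: [1.0, 0.029, 0.002, 0.001]
ft_force: [-0.9, 0.5, -3.0]
grip_width: 0.0438
```

```bash
python3 -c "
from h import *
shot('wrist','w3')
go(.497,-.374,.17,3.38);o=robot.get_obs();print(o['position'],o['ft_force'])"
```

```text
shift [-125.4  284.5   26.3] turn [ 0.01 -0.   -0.  ] dist 312 rows 5.0 yaw now 3.38 w 0.0442 t 4.55
[ 0.60541245 -0.0825695   0.19628144] [ 0.45420494  0.46922037 -4.12966515]
```

View pics/w3.png

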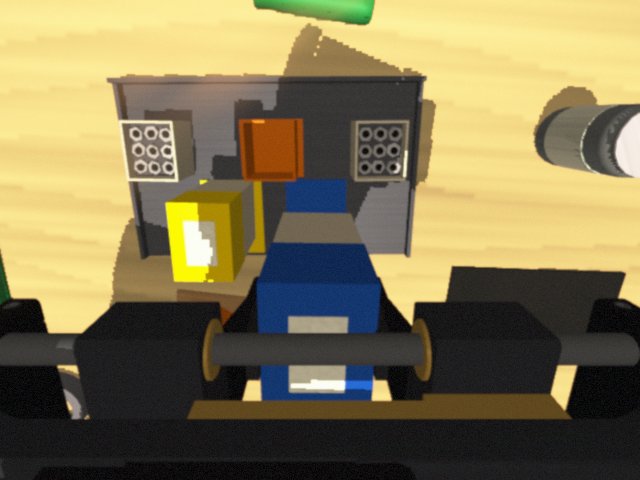

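The blue carton is in the grip (label at 318,350), and the yellow and the empty one haven't moved. I carry blue to the mat's far half.

>>> carry_out(series=[[-40,90,0,0,0,0,-1],[-80,180,5,0,0,0,-1],[-125,284,15,0,0,0,-1],[-125,284,26,0,0,0,-1],[-125,284,26,0,0,0,-1],[-125,284,26,0,0,0,-1],[-125,284,26,0,0,0,-1]])

```text
time: 5.42
position: [0.4959, -0.3722, 0.1675]
tool_rot: [1.0, 0.029, -0.002, -0.002]
ft_force: [-0.7, -0.1, -3.8]
grip_width: 0.0438
```

```bash
python3 -c "
from h import *
c=shot('wrist','w4');shot('top','t4')
go(.497,-.374,.066,3.38);o=robot.get_obs();print(o['position'],o['ft_force'])"
```

```text
shift [ -0.    2.8 102.8] turn [-0.17  0.11  0.07] dist 103 rows 1.6 yaw now 3.45 w 0.0442 t 5.53
[ 0.49707632 -0.37144918  0.16884305] [ 0.01018498 -0.33858169 -3.4611284 ]
```

View pics/w4.png

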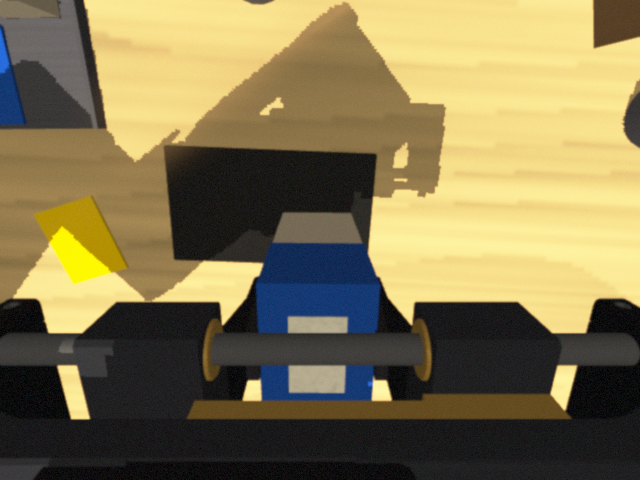

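```bash
python3 -c "
from h import *
c=load('w4')
for p in((165,146),(377,154),(174,259)): print(onz(c,*p,.004).round(4))"
```

```text
[ 0.5502 -0.2346  0.004 ]
[ 0.5543 -0.4218  0.004 ]
[ 0.4429 -0.2355  0.004 ]
```

>>> carry_out(series=[[1,2.5,50,0,0,0,-1],[1,2.5,85,0,0,0,-1],[1,2.5,97,0,0,0,-1],[1,2.5,102,0,0,0,-1],[1,2.5,103,0,0,0,-1],[1,2.5,103,0,0,0,-1]])

```text
time: 6.28
position: [0.4988, -0.3743, 0.0672]
tool_rot: [1.0, 0.03, -0.0, -0.0]
ft_force: [-0.2, 0.2, -3.5]
grip_width: 0.0437
```

```bash
python3 -c "
from h import *
o=robot.get_obs();print(o['position'],o['ft_force'],R.from_quat(o['tool_rot']).as_matrix()[:,2])"
```

```text
[ 0.4988294  -0.3743134   0.06723645] [-0.171253    0.16421123 -3.46327001] [-2.15381398e-04  7.14376936e-04 -9.99999722e-01]
```

>>> carry_out(series=[[0,0,1.5,0,0,0,-1],[0,0,3,0,0,0,-1],[0,0,3.5,0,0,0,-1],[0,0,3.5,0,0,0,-1]])

```text
time: 6.78
position: [0.4991, -0.3747, 0.0647]
tool_rot: [1.0, 0.03, 0.0, 0.0]
ft_force: [-1.3, 1.0, 5.6]
grip_width: 0.0439
```

>>> carry_out(series=[[0,0,0,0,0,0,0.52],[0,0,0,0,0,0,0.52],[0,0,0,0,0,0,0.52],[0,0,-40,0,0,0,0.52],[0,0,-100,0,0,0,0.52],[0,0,-125,0,0,0,0.52]])

```text
time: 7.52
position: [0.5004, -0.376, 0.1933]
tool_rot: [1.0, 0.03, 0.002, 0.002]
ft_force: [0.7, -0.6, -0.4]
grip_width: 0.0662
```

```bash
python3 -c "
from h import *
shot('wrist','w5')
go(.6005,.0012,.19,3.38)
go(.6005,.0012,.14,3.38)"
```

```text
shift [ 121.9 -371.4    3.6] turn [ 0.46 -0.4   0.09] dist 391 rows 6.3 yaw now 3.47 w 0.0661 t 7.58
shift [ 121.6 -371.8   53.6] turn [ 0.46 -0.4   0.09] dist 395 rows 6.3 yaw now 3.47 w 0.0661 t 7.58
```

View pics/w5.png

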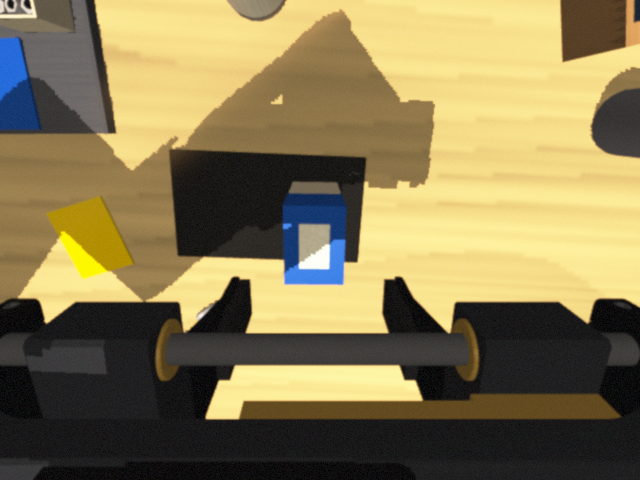

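Blue stands upright on the mat with its top at (315,235). Now the yellow one.

>>> carry_out(series=[[120,-371,3,0.4,-0.4,0,0.52],[120,-371,3,0.4,-0.4,0,0.52],[120,-371,3,0.4,-0.4,0,0.52],[120,-371,3,0.4,-0.4,0,0.52],[120,-371,3,0.4,-0.4,0,0.52],[120,-371,3,0.4,-0.4,0,0.52],[122,-371.5,10,0.4,-0.4,0,0.52],[122,-371.5,20,0.4,-0.4,0,0.52]])

```text
time: 8.57
position: [0.6007, 0.0018, 0.1726]
tool_rot: [1.0, 0.031, -0.0, 0.001]
ft_force: [-0.1, -1.2, -0.4]
grip_width: 0.0661
```

```bash
python3 -c "
from h import *
go(.6005,.0012,.066,3.38)"
```

```text
shift [ -0.2   0.4 106.6] turn [0.09 0.03 0.22] dist 107 rows 1.7 yaw now 3.6 w 0.0661 t 8.57
```

>>> carry_out(series=[[-0.2,0.4,50,0.1,0,0.2,0.52],[-0.2,0.4,90,0.1,0,0.2,0.52],[-0.2,0.4,107,0.1,0,0.2,0.52],[-0.2,0.4,107,0.1,0,0.2,0.52],[-0.2,0.4,107,0.1,0,0.2,-1],[-0.2,0.4,107,0.1,0,0.2,-1],[-0.2,0.4,107,0.1,0,0.2,-1],[-0.2,0.4,107,0.1,0,0.2,-1]])

```text
time: 9.57
position: [0.6012, 0.0012, 0.0668]
tool_rot: [1.0, 0.03, 0.001, 0.0]
ft_force: [-0.0, 0.4, 4.5]
grip_width: 0.0437
```

```bash
python3 -c "
from h import *
o=robot.get_obs();print(o['position'],o['ft_force'])
go(.500,-.284,.2,3.38)"
```

```text
[0.60121693 0.00121231 0.0667823 ] [-0.03948419  0.36476824  4.51201639]
shift [-117.9  278.7 -133.3] turn [ 0.03 -0.09  0.05] dist 331 rows 5.3 yaw now 3.43 w 0.0437 t 9.57
```

>>> carry_out(series=[[0,0,-15,0,0,0,-1],[0,0,-55,0,0,0,-1],[0,0,-100,0,0,0,-1],[-30,60,-125,0,0,0,-1],[-60,140,-130,0,0,0,-1],[-118,279,-130,0,0,0,-1],[-118,279,-130,0,0,0,-1],[-118,279,-130,0,0,0,-1]])

```text
time: 10.58
position: [0.4987, -0.2859, 0.1971]
tool_rot: [1.0, 0.03, 0.001, 0.0]
ft_force: [0.3, -0.4, -3.6]
grip_width: 0.0438
```

```bash
python3 -c "
from h import *
go(.500,-.284,.1,3.38)
go(.500,-.284,.065,3.38)"
```

```text
shift [ 1.3 -1.8 97.1] turn [ 0.01 -0.08  0.02] dist 97 rows 1.6 yaw now 3.4 w 0.0438 t 10.57
shift [  1.3  -1.8 132.1] turn [ 0.01 -0.08  0.02] dist 132 rows 2.1 yaw now 3.4 w 0.0438 t 10.57
```

>>> carry_out(series=[[1,-2,50,0,0,0,-1],[1,-2,100,0,0,0,-1],[1,-2,120,0,0,0,-1],[1,-2,128,0,0,0,-1],[1,-2,131,0,0,0,-1],[1,-2,133,0,0,0,-1],[1,-2,134,0,0,0,-1],[1,-2,134,0,0,0,-1]])

```text
time: 11.58
position: [0.5002, -0.2841, 0.0638]
tool_rot: [1.0, 0.03, 0.001, 0.001]
ft_force: [-0.1, -0.1, -1.9]
grip_width: 0.0438
```

>>> carry_out(series=[[0,0,1,0,0,0,-1],[0,0,1,0,0,0,-1],[0,0,1,0,0,0,0.52],[0,0,1,0,0,0,0.52],[0,0,1,0,0,0,0.52],[0,0,-40,0,0,0,0.52],[0,0,-100,0,0,0,0.52],[0,0,-150,0,0,0,0.52]])

```text
time: 12.58
position: [0.5, -0.2841, 0.2156]
tool_rot: [1.0, 0.03, 0.002, 0.001]
ft_force: [-0.6, -0.5, -0.8]
grip_width: 0.0664
```

```bash
python3 -c "
from h import *
shot('wrist','w6')
go(.657,-.038,.2,3.38)
go(.59,-.038,.25,3.38)"
```

```text
shift [ 168.1 -239.2   22.1] turn [ 0.61 -0.72  0.05] dist 293 rows 4.7 yaw now 3.43 w 0.0662 t 12.62
shift [ 101.8 -242.7  -28.8] turn [ 0.61 -0.72  0.05] dist 265 rows 4.2 yaw now 3.43 w 0.0662 t 12.62
```

View pics/w6.png

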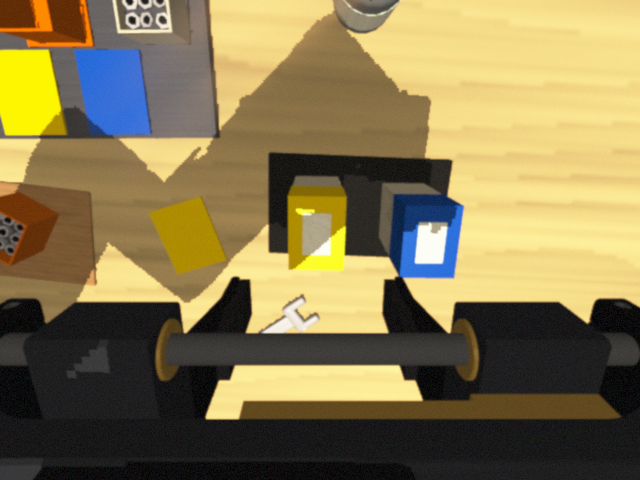

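Both tall cartons stand on the mat at (317,240) and (427,240). Next I look at the empty carton and the freed places.

>>> carry_out(series=[[102,-243,-29,0.5,-0.6,0,0.52],[102,-243,-29,0.5,-0.6,0,0.52],[102,-243,-29,0.5,-0.6,0,0.52],[102,-243,-29,0.5,-0.6,0,0.52],[102,-243,-29,0.5,-0.6,0,0.52],[102,-243,-29,0.5,-0.6,0,0.52],[102,-243,-29,0.5,-0.6,0,0.52]])

```text
time: 13.5
position: [0.5895, -0.0391, 0.2496]
tool_rot: [1.0, 0.029, 0.0, 0.001]
ft_force: [0.2, 0.2, 0.9]
grip_width: 0.0661
```

```bash
python3 -c "
from h import *
shot('wrist','w7');shot('top','t7')
go(.66,-.038,.15,3.38)
a=cv2.imread('pics/w7.png')[60:330,180:480];cv2.imwrite('pics/w7z.png',cv2.resize(a,None,fx=2.6,fy=2.2,interpolation=2))
"
```

```text
shift [70.3  2.4 99.8] turn [ 0.12 -0.06 -0.09] dist 122 rows 2.0 yaw now 3.29 w 0.0662 t 13.6
```

View pics/w7.png

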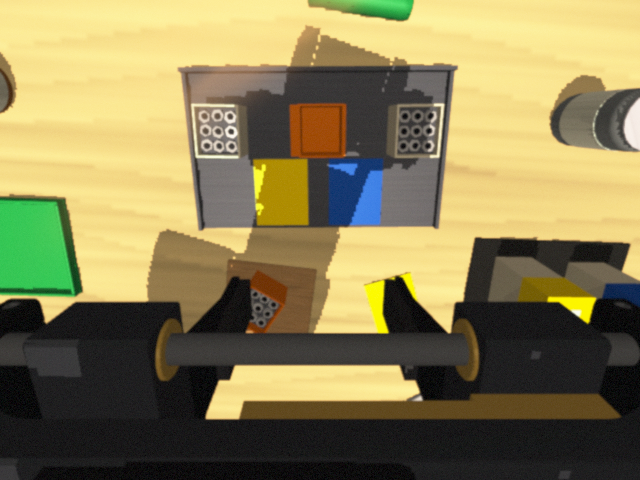

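```bash
python3 - <<'E'
import cv2
a=cv2.imread('pics/w7.png')[90:240,240:400]; cv2.imwrite('pics/w7z.png',cv2.resize(a,None,fx=4,fy=4,interpolation=cv2.INTER_CUBIC))
E
```

```text
(no output)
```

View pics/w7z.png

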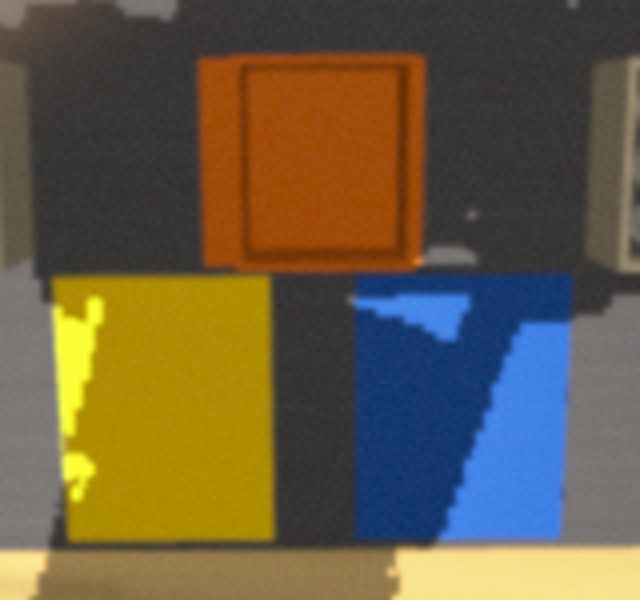

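```bash
python3 - <<'E'
from h import *
a=load('w7')
f=lambda p:((p[0]+.5)/4-.5+240,(p[1]+.5)/4-.5+90)
def quad(n,P,z):
    X=np.array([onz(a,*f(p),z) for p in P]); lx=(X[0]+X[1]-X[2]-X[3])/2; ly=(X[0]+X[3]-X[1]-X[2])/2
    print(n,X.mean(0).round(4),'lx',np.linalg.norm(lx).round(4),'ly',np.linalg.norm(ly).round(4),'yaw',np.degrees(np.arctan2(lx[1],lx[0])).round(2),np.degrees(np.arctan2(-ly[0],ly[1])).round(2)); return X
for n,P in(('y',[(51,276),(272,276),(275,542),(68,542)]),('b',[(355,274),(572,273),(560,540),(355,540)])):
    X=quad(n,P,.007); u=(X[0]+X[1]-X[2]-X[3]); u/=np.linalg.norm(u); print('origin',(X.mean(0)+.008*u).round(4))
quad('empty rim',[(237,56),(427,56),(420,271),(239,270)],.052)
X=[onz(a,*f(p),.007) for p in((198,60),(203,266))]; d=(X[0]-X[1]);L=np.linalg.norm(d);d/=L; n=np.array([d[1],-d[0],0]); print('oplate left mid',(X[0]+X[1])/2,L,'centre',(X[0]+X[1])/2+.03*n)
y=np.radians(3.38);m=(np.array([.6005,.0012])+np.array([.6058,-.083]))/2; print('expected orange',m+.06*np.array([np.cos(y),np.sin(y)]))
E
```

```text
y [5.925e-01 5.000e-04 7.000e-03] lx 0.0767 ly 0.0608 yaw 3.77 3.34
origin [0.6005 0.001  0.007 ]
b [ 0.5981 -0.083   0.007 ] lx 0.0768 ly 0.0601 yaw 3.97 3.47
origin [ 0.606  -0.0825  0.007 ]
empty rim [ 0.6643 -0.0409  0.052 ] lx 0.0495 ly 0.0445 yaw 2.96 3.22
oplate left mid [ 0.66088164 -0.0067221   0.007     ] 0.05350476936326654 centre [ 0.6627168  -0.03666591  0.007     ]
expected orange [ 0.66304563 -0.03736252]
```

```bash
python3 -c "
from h import *
go(.6635,-.0408,.08,3.38)
go(.6635,-.0408,.018,3.38)"
```

```text
shift [ 73.5   5.3 169.8] turn [ 0.12 -0.06 -0.09] dist 185 rows 3.0 yaw now 3.29 w 0.0662 t 13.6
shift [ 73.5   5.1 231.8] turn [ 0.12 -0.06 -0.09] dist 243 rows 3.9 yaw now 3.29 w 0.0662 t 13.6
```

>>> carry_out(series=[[60,5,20,0.1,0,-0.1,0.52],[73.5,5.2,80,0.1,0,-0.1,0.52],[73.5,5.2,140,0.1,0,-0.1,0.52],[73.5,5.2,165,0.1,0,-0.1,0.52],[73.5,5.2,165,0.1,0,-0.1,0.52]], force=10)

```text
time: 14.22
position: [0.6611, -0.0419, 0.0818]
tool_rot: [1.0, 0.028, -0.003, -0.001]
ft_force: [0.2, -0.3, 0.4]
grip_width: 0.0663
```

```bash
python3 -c "
from h import *
go(.6635,-.0408,.018,3.38)"
```

```text
shift [ 2.8 -0.9 63.8] turn [-0.07  0.3  -0.12] dist 64 rows 1.0 yaw now 3.26 w 0.0663 t 14.22
```

>>> carry_out(series=[[2.8,-0.9,30,0,0.2,-0.1,0.52],[2.8,-0.9,55,0,0.2,-0.1,0.52],[2.8,-0.9,64,0,0.2,-0.1,0.52],[2.8,-0.9,64,0,0.2,-0.1,0.52],[2.8,-0.9,64,0,0.2,-0.1,-1],[2.8,-0.9,64,0,0.2,-0.1,-1],[2.8,-0.9,64,0,0.2,-0.1,-1],[2.8,-0.9,64,0,0.2,-0.1,-1]], force=10)

```text
time: 15.22
position: [0.664, -0.0407, 0.0186]
tool_rot: [1.0, 0.029, -0.0, -0.001]
ft_force: [-0.2, 0.7, 3.6]
grip_width: 0.044
```

```bash
python3 -c "
from h import *
o=robot.get_obs();print(o['position'],o['ft_force'])
go(.507,.32,.12,3.38)"
```

```text
[ 0.66401772 -0.04069478  0.01863754] [-0.22726977  0.74842396  3.62501534]
shift [-135.6 -369.4 -100.9] turn [-0.06  0.03 -0.01] dist 406 rows 6.5 yaw now 3.37 w 0.044 t 15.22
```

>>> carry_out(series=[[0,0,-20,0,0,0,-1],[0,0,-60,0,0,0,-1],[0,0,-110,0,0,0,-1],[-135,-369,-115,0,0,0,-1],[-135,-369,-115,0,0,0,-1],[-135,-369,-115,0,0,0,-1],[-135,-369,-115,0,0,0,-1],[-135,-369,-115,0,0,0,-1]])

```text
time: 16.23
position: [0.5391, 0.2476, 0.1343]
tool_rot: [1.0, 0.029, 0.001, -0.001]
ft_force: [0.1, 1.0, -1.0]
grip_width: 0.0439
```

```bash
python3 -c "
from h import *
c=shot('wrist','w8')
o=robot.get_obs();print(o['position'],o['ft_force'])
go(.507,.322,.02,3.38)"
```

```text
[0.5342161  0.25456978 0.13432011] [-1.83714793  2.6349834  -0.81625819]
shift [-22.6 -68.3 114.8] turn [-0.35  0.17  0.26] dist 135 rows 2.2 yaw now 3.64 w 0.0437 t 16.27
```

View pics/w8.png

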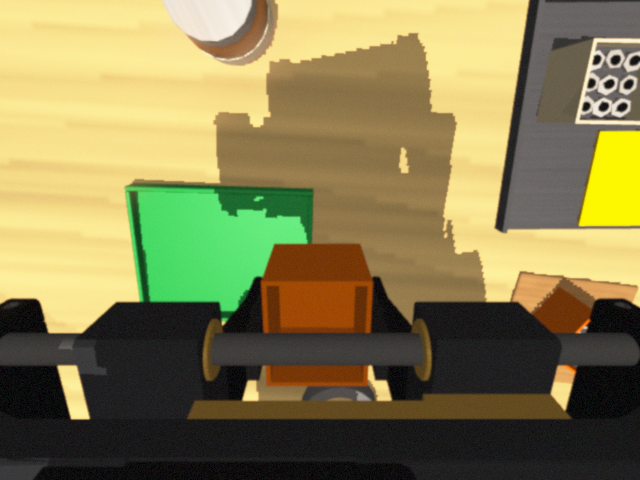

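>>> carry_out(series=[[-22,-68,0,-0.3,0.1,0.2,-1],[-22,-68,20,-0.3,0.1,0.2,-1],[-22,-68,70,-0.3,0.1,0.2,-1],[-22,-68,105,-0.3,0.1,0.2,-1],[-22,-68,113,-0.3,0.1,0.2,-1],[-22,-68,116,-0.3,0.1,0.2,-1],[-22,-68,117,-0.3,0.1,0.2,-1],[-22,-68,118,-0.3,0.1,0.2,-1]])

```text
time: 17.27
position: [0.5086, 0.322, 0.0181]
tool_rot: [1.0, 0.03, 0.001, -0.001]
ft_force: [0.6, 0.0, -0.0]
grip_width: 0.044
```

>>> carry_out(series=[[0,0,1.5,0,0,0,-1],[0,0,2.5,0,0,0,-1],[0,0,2.5,0,0,0,-1]])

```text
time: 17.65
position: [0.5086, 0.322, 0.0157]
tool_rot: [1.0, 0.03, 0.001, -0.001]
ft_force: [-0.0, -0.3, -1.6]
grip_width: 0.0438
```

>>> carry_out(series=[[0,0,0.7,0,0,0,-1],[0,0,1.5,0,0,0,-1],[0,0,1.5,0,0,0,-1]])

```text
time: 18.02
position: [0.5086, 0.322, 0.0155]
tool_rot: [1.0, 0.03, 0.001, -0.001]
ft_force: [-2.1, -0.9, 8.3]
grip_width: 0.044
```

>>> carry_out(series=[[0,0,0,0,0,0,0.3],[0,0,0,0,0,0,0.52],[0,0,0,0,0,0,0.52],[0,0,-30,0,0,0,0.52],[0,0,-90,0,0,0,0.52],[0,0,-150,0,0,0,0.52],[0,0,-200,0,0,0,0.52]])

```text
time: 18.9
position: [0.5085, 0.3218, 0.2178]
tool_rot: [1.0, 0.03, 0.001, -0.001]
ft_force: [-0.2, 0.2, 0.4]
grip_width: 0.0661
```

```bash
python3 -c "
from h import *
c=shot('wrist','w9')
o=robot.get_obs();print(o['position'],o['ft_force'])
go(.44,.02,.23,3.38)"
```

```text
[0.51216504 0.32345818 0.2248019 ] [1.29322264 0.6970169  4.04272543]
shift [-90.3 298.5  -8.4] turn [-0.35 -0.87  0.08] dist 312 rows 5.0 yaw now 3.46 w 0.066 t 18.95
```

View pics/w9.png

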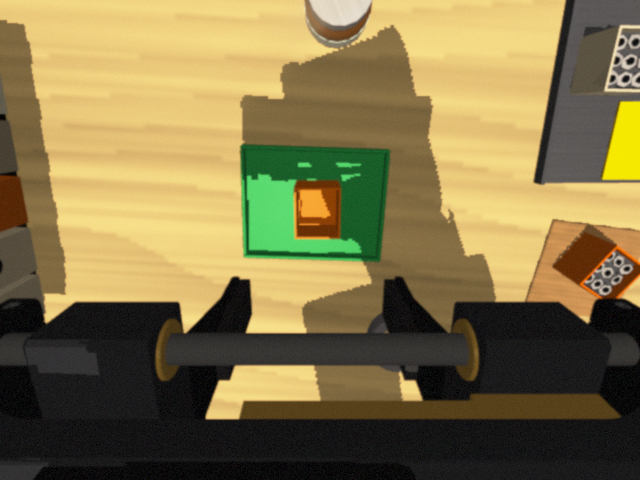

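The empty carton stands upright in the tray at (317,210). Next, the full carton.

>>> carry_out(series=[[-90,298,-20,-0.3,-0.8,0,0.52],[-90,298,-20,-0.3,-0.8,0,0.52],[-90,298,-20,-0.3,-0.8,0,0.52],[-90,298,-20,-0.3,-0.8,0,0.52],[-90,298,-20,-0.3,-0.8,0,0.52],[-90,298,-20,-0.3,-0.8,0,0.52],[-90,298,-20,-0.3,-0.8,0,0.52]])

```text
time: 19.82
position: [0.44, 0.0205, 0.2414]
tool_rot: [1.0, 0.03, 0.001, -0.001]
ft_force: [-0.9, -0.5, -0.1]
grip_width: 0.0661
```

```bash
python3 -c "
from h import *
c=shot('wrist','w10')
a=cv2.imread('pics/w10.png')[120:280,230:390];cv2.imwrite('pics/w10z.png',cv2.resize(a,None,fx=3.75,fy=3.75,interpolation=2))
go(.44,.02,.23,3.38)"
```

```text
shift [-0.1  1.2 11.4] turn [-0.08 -0.05  0.11] dist 11 rows 0.2 yaw now 3.49 w 0.0662 t 19.88
```

View pics/w10z.png

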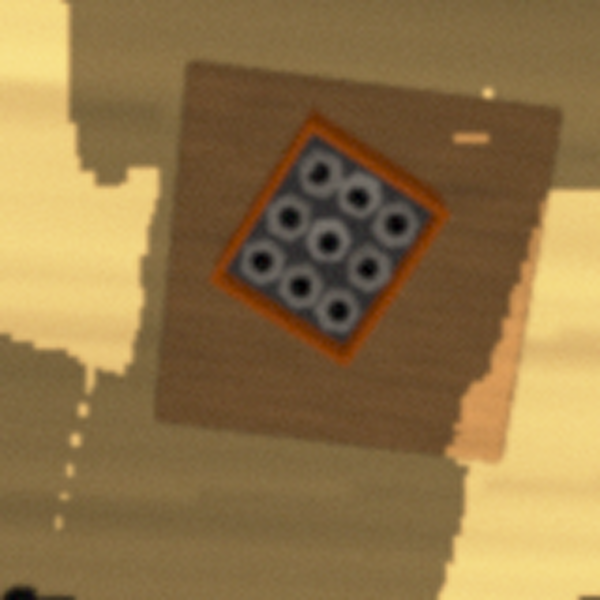

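```bash
python3 - <<'E'
from h import *
a=load('w10')
f=lambda p:((p[0]+.5)/3.75-.5+230,(p[1]+.5)/3.75-.5+120)
P=[(211,280),(314,111),(449,213),(345,367)]
X=np.array([onz(a,*f(p),.049) for p in P])
print(X.round(4).tolist()); print(np.linalg.norm(X[1]-X[0]),np.linalg.norm(X[2]-X[1]),np.linalg.norm(X[3]-X[2]),np.linalg.norm(X[0]-X[3]))
d=X[1]-X[0]+X[2]-X[3]; e=X[1]-X[2]+X[0]-X[3]; print('c',X.mean(0).round(4),'yaw',np.degrees(np.arctan2(d[1],d[0])),np.degrees(np.arctan2(-e[0],e[1])))
im=cv2.imread('pics/w1.png')[150:240,240:330]; cv2.imwrite('pics/w1f.png',cv2.resize(im,None,fx=6,fy=6,interpolation=2))
E
```

```text
[[0.4521, 0.052, 0.049], [0.4977, 0.0271, 0.049], [0.4737, -0.0097, 0.049], [0.4303, 0.0148, 0.049]]
0.05188726544253195 0.04395302929801369 0.04984428665949736 0.04310058999810654
c [0.4635 0.021  0.049 ] yaw -29.088042759477997 -31.735958113908907
```

View pics/w1f.png

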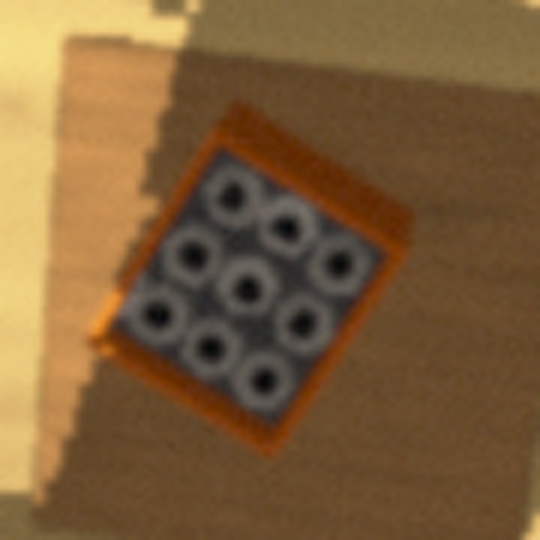

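```bash
python3 - <<'E'
from h import *
a=load('w10');b=load('w1')
f=lambda p:((p[0]+.5)/3.75-.5+230,(p[1]+.5)/3.75-.5+120)
g=lambda p:((p[0]+.5)/6-.5+240,(p[1]+.5)/6-.5+150)
for p,q in(((328,241),(247,288)),((345,367),(270,455)),((211,280),(97,342)),((449,213),(408,252)),((314,111),(222,142))): 
    x,r=tri(a,f(p),b,g(q)); print(x.round(4),np.round(r,4))
go(.4635,.021,.1,-30.5); go(.4635,.021,.016,-30.5)
E
```

```text
[0.4629 0.0213 0.0408] [0.0001 0.0001]
[0.4308 0.0149 0.0494] [0.0003 0.0003]
[0.4469 0.0534 0.0266] [0.0006 0.0006]
[ 0.473  -0.0102  0.0455] [0.0002 0.0002]
[0.4973 0.0256 0.0673] [0.0023 0.0023]
shift [ 23.3   1.8 141.4] turn [-9.000e-02 -3.000e-02  3.399e+01] dist 143 rows 3.2 yaw now 3.49 w 0.0662 t 19.88
shift [ 23.2   1.9 225.4] turn [-9.000e-02 -3.000e-02  3.399e+01] dist 227 rows 3.6 yaw now 3.49 w 0.0662 t 19.88
```

>>> carry_out(series=[[23,2,40,0,0,10,0.52],[23,2,80,0,0,20,0.52],[23,2,120,0,0,30,0.52],[23,2,150,0,0,34,0.52],[23,2,150,0,0,34,0.52],[23,2,150,0,0,34,0.52]], force=30)

```text
time: 20.62
position: [0.464, 0.0217, 0.0919]
tool_rot: [0.965, -0.262, 0.001, -0.001]
ft_force: [-0.6, -0.1, 0.8]
grip_width: 0.0661
```

```bash
python3 - <<'E'
from h import *
go(.4632,.021,.018,-30.5)
E
```

```text
shift [-0.4  1.2 73.9] turn [-0.12 -0.05  0.17] dist 74 rows 1.2 yaw now -30.33 w 0.0661 t 20.62
```

>>> carry_out(series=[[-0.4,1,40,0,0,0.2,0.52],[-0.4,1,65,0,0,0.2,0.52],[-0.4,1,74,0,0,0.2,0.52],[-0.4,1,74,0,0,0.2,0.52],[-0.4,1,74,0,0,0.2,-1],[-0.4,1,74,0,0,0.2,-1],[-0.4,1,74,0,0,0.2,-1],[-0.4,1,74,0,0,0.2,-1]])

```text
time: 21.62
position: [0.4635, 0.021, 0.0185]
tool_rot: [0.965, -0.263, 0.001, -0.001]
ft_force: [-1.1, -0.8, 6.7]
grip_width: 0.0436
```

>>> carry_out(series=[[0,0,-20,0,0,0,-1],[0,0,-60,0,0,0,-1],[0,0,-100,0,0,0,-1],[0,0,-100,0,0,0,-1],[0,0,-100,0,0,0,-1]])

```text
time: 22.25
position: [0.4624, 0.0211, 0.1178]
tool_rot: [0.965, -0.263, 0.0, -0.001]
ft_force: [-0.7, 1.5, -2.4]
grip_width: 0.0439
```

```bash
python3 - <<'E'
from h import *
shot('wrist','w11')
a=cv2.imread('pics/w11.png')[220:400,220:420];cv2.imwrite('pics/w11z.png',cv2.resize(a,None,fx=3,fy=3,interpolation=2))
go(.663,-.0372,.118,3.38)
E
```

```text
shift [202.8 -51.8  -0.8] turn [-9.000e-02  3.000e-02 -3.389e+01] dist 209 rows 3.3 yaw now -30.51 w 0.0439 t 22.3
```

View pics/w11z.png

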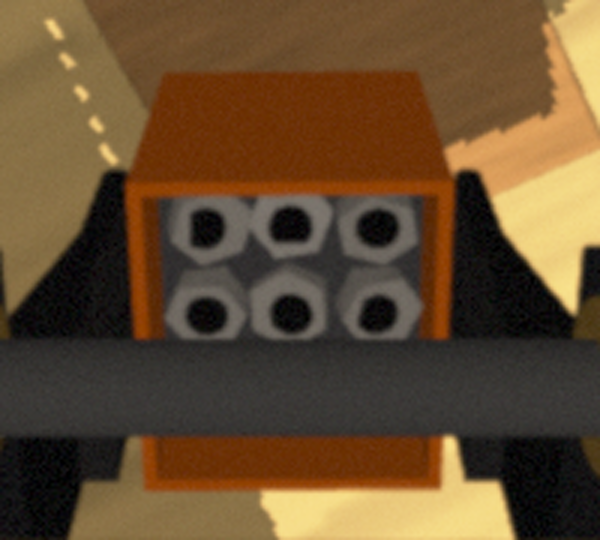

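```bash
python3 - <<'E'
from h import *
a=load('w11');o=robot.get_obs();T=R.from_quat(o['tool_rot'])
f=lambda p:((p[0]+.5)/3-.5+220,(p[1]+.5)/3-.5+220)
for p,h in(((128,182),.0305),((455,182),.0305),((146,489),.0305),((440,489),.0305),((165,73),-.0145),((416,73),-.0145)):
    x=onz(a,*f(p),o['position'][2]+h); print(T.inv().apply(x-o['position']).round(4)*1000)
E
```

```text
[ 24.5 -22.6 -30.5]
[ 24.5  21.1 -30.6]
[-25.3 -22.2 -30.4]
[-25.2  21.2 -30.5]
[ 24.1 -22.6  14.5]
[24.1 20.9 14.5]
```

The full carton is gripped centrally: its rim spans tool x −25 to +24.5 mm. I take it to the orange place.

>>> carry_out(series=[[203,-52,-1,0,0,-10,-1],[203,-52,-1,0,0,-20,-1],[203,-52,-1,0,0,-30,-1],[203,-52,-1,0,0,-33.9,-1],[203,-52,-1,0,0,-33.9,-1],[203,-52,-1,0,0,-33.9,-1],[203,-52,-1,0,0,-33.9,-1]])

```text
time: 23.18
position: [0.6613, -0.0364, 0.1174]
tool_rot: [1.0, 0.029, -0.002, -0.001]
ft_force: [-0.5, -0.7, -2.1]
grip_width: 0.0436
```

```bash
python3 - <<'E'
from h import *
shot('wrist','w12')
go(.6633,-.0372,.0225,3.38)
E
```

```text
shift [ 1.6  1.  95.3] turn [-0.12  0.11  0.  ] dist 95 rows 1.5 yaw now 3.38 w 0.0439 t 23.23
```

View pics/w12.png

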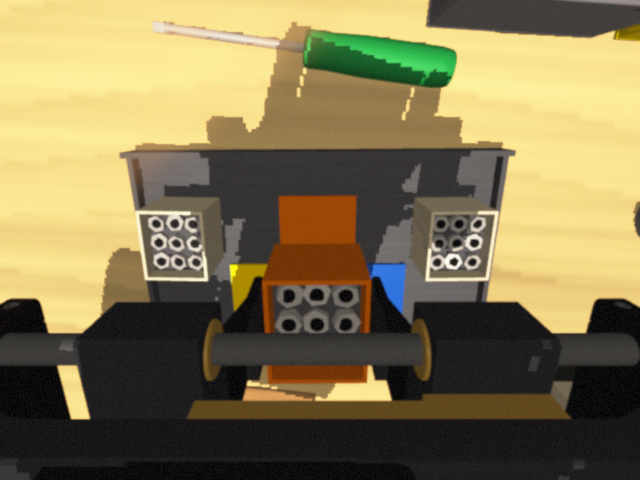

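```bash
python3 - <<'E'
from h import *
a=load('w12'); X=[onz(a,*p,.007) for p in((278,195.7),(356,195.7))];print(X,np.linalg.norm(X[0]-X[1])); y=np.radians(3.38); print((X[0]+X[1])/2-.027*np.array([np.cos(y),np.sin(y),0]))
E
```

```text
[array([ 0.68866145, -0.00491975,  0.007     ]), array([ 0.69224238, -0.06474025,  0.007     ])] 0.05992758497078579
[ 0.66349889 -0.03642187  0.007     ]
```

>>> carry_out(series=[[1.6,1,40,0,0.1,0,-1],[1.6,1,75,0,0.1,0,-1],[1.6,1,88,0,0.1,0,-1],[1.6,1,93,0,0.1,0,-1],[1.6,1,95,0,0.1,0,-1],[1.6,1,95,0,0.1,0,-1]])

```text
time: 23.98
position: [0.6642, -0.0374, 0.0241]
tool_rot: [1.0, 0.03, 0.001, -0.001]
ft_force: [-0.3, -0.0, -1.4]
grip_width: 0.0438
```

```bash
python3 - <<'E'
from h import *
go(.6633,-.0372,.0215,3.38)
E
```

```text
shift [-0.8 -0.2  2.6] turn [-0.09 -0.11  0.  ] dist 3 rows 0.0 yaw now 3.38 w 0.0438 t 23.98
```

>>> carry_out(series=[[-0.7,0,1,-0.1,-0.1,0,-1],[-0.7,0,2.5,-0.1,-0.1,0,-1],[-0.7,0,3.2,-0.1,-0.1,0,-1],[-0.7,0,3.2,-0.1,-0.1,0,-1]])

```text
time: 24.48
position: [0.6636, -0.0375, 0.0216]
tool_rot: [1.0, 0.03, 0.0, 0.0]
ft_force: [-1.4, 0.3, 3.8]
grip_width: 0.0438
```

```bash
python3 - <<'E'
from h import *
go(.6633,-.0372,.0215,3.38)
E
```

```text
shift [-0.3 -0.3  0.1] turn [ 0.02 -0.04  0.  ] dist 0 rows 0.0 yaw now 3.38 w 0.0438 t 24.48
```

Contact at the expected height. I release and check.

>>> carry_out(series=[[0,0,0,0,0,0,0.2],[0,0,0,0,0,0,0.52],[0,0,0,0,0,0,0.52],[0,0,-30,0,0,0,0.52],[0,0,-90,0,0,0,0.52],[0,0,-150,0,0,0,0.52],[-40,0,-210,0,0,0,0.52],[-60,0,-210,0,0,0,0.52]])

```text
time: 25.48
position: [0.6052, -0.0415, 0.2362]
tool_rot: [1.0, 0.03, 0.005, 0.001]
ft_force: [0.4, -0.3, 0.6]
grip_width: 0.0656
```

```bash
python3 - <<'E'
from h import *
shot('wrist','w13')
a=cv2.imread('pics/w13.png')[90:240,240:400]; cv2.imwrite('pics/w13z.png',cv2.resize(a,None,fx=4,fy=4,interpolation=2))
go(.5002,-.2841,.22,3.38)
E
```

```text
shift [-114.7  236.8   15.3] turn [ 0.09 -0.11  0.02] dist 264 rows 4.2 yaw now 3.4 w 0.0662 t 25.52
```

View pics/w13z.png

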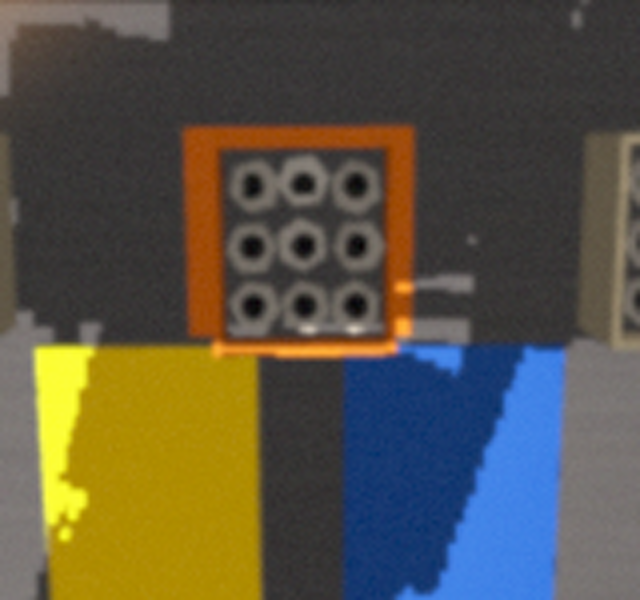

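```bash
python3 - <<'E'
from h import *
a=load('w13')
f=lambda p:((p[0]+.5)/4-.5+240,(p[1]+.5)/4-.5+90)
print('plate',np.mean([onz(a,*f(p),.007) for p in((184,127),(414,126),(412,338),(189,338))],0))
print('rim front',[onz(a,*f(p),.052).round(4) for p in((212,355),(397,354))])
X=[onz(a,*f(p),.052) for p in((212,355),(397,354))];y=np.radians(3.38);print('carton c',(X[0]+X[1])/2+.025*np.array([np.cos(y),np.sin(y),0]))
# middle nut
b=load('w11')
print('mid nut z40.8+3', onz(a,*f((304,246)),.0438))
E
```

```text
plate [ 0.66288602 -0.0368797   0.007     ]
rim front [array([ 0.6365, -0.0173,  0.052 ]), array([ 0.6394, -0.0618,  0.052 ])]
carton c [ 0.6628979  -0.03804719  0.052     ]
mid nut z40.8+3 [ 0.66279353 -0.0379412   0.0438    ]
```

The full carton sits within about 1 mm of the plate centre. Yellow goes back next.

>>> carry_out(series=[[-115,237,10,0.1,-0.1,0,0.52],[-115,237,10,0.1,-0.1,0,0.52],[-115,237,10,0.1,-0.1,0,0.52],[-115,237,10,0.1,-0.1,0,0.52],[-115,237,10,0.1,-0.1,0,0.52],[-115,237,30,0.1,-0.1,0,0.52],[-115,237,60,0.1,-0.1,0,0.52]])

```text
time: 26.4
position: [0.5009, -0.2846, 0.1752]
tool_rot: [1.0, 0.029, 0.001, 0.0]
ft_force: [0.4, 0.0, 0.3]
grip_width: 0.0661
```

```bash
python3 - <<'E'
from h import *
go(.5002,-.2841,.0638,3.4)
E
```

```text
shift [ -0.9  -0.6 111.4] turn [ 0.05 -0.12 -0.02] dist 111 rows 1.8 yaw now 3.38 w 0.0661 t 26.4
```

>>> carry_out(series=[[-0.9,-0.6,60,0,-0.1,0,0.52],[-0.9,-0.6,95,0,-0.1,0,0.52],[-0.9,-0.6,111.5,0,-0.1,0,0.52],[-0.9,-0.6,111.5,0,-0.1,0,0.52],[-0.9,-0.6,111.5,0,-0.1,0,-1],[-0.9,-0.6,111.5,0,-0.1,0,-1],[-0.9,-0.6,111.5,0,-0.1,0,-1],[-0.9,-0.6,111.5,0,-0.1,0,-1]], force=30)

```text
time: 27.4
position: [0.5008, -0.2844, 0.0648]
tool_rot: [1.0, 0.03, 0.001, 0.001]
ft_force: [0.2, 1.3, 6.7]
grip_width: 0.0436
```

```bash
python3 - <<'E'
from h import *
o=robot.get_obs();print(o['position'],o['ft_force'])
go(.6008,.0011,.195,3.38)
E
```

```text
[ 0.50075958 -0.28443274  0.0648325 ] [0.24913819 1.25711966 6.67085973]
shift [ 117.  -278.9 -130.5] turn [ 0.12 -0.1   0.  ] dist 329 rows 5.3 yaw now 3.38 w 0.0436 t 27.4
```

>>> carry_out(series=[[0,0,-20,0,0,0,-1],[0,0,-60,0,0,0,-1],[0,0,-110,0,0,0,-1],[40,-60,-130,0,0,0,-1],[117,-279,-130,0,0,0,-1],[117,-279,-130,0,0,0,-1],[117,-279,-130,0,0,0,-1],[117,-279,-130,0,0,0,-1]])

```text
time: 28.4
position: [0.6003, 0.0035, 0.1936]
tool_rot: [1.0, 0.03, 0.0, 0.001]
ft_force: [1.0, -0.8, -3.6]
grip_width: 0.0436
```

>>> carry_out(series=[[0,0,0,0,0,0,-1],[0,0,0,0,0,0,-1]])

```text
time: 28.65
position: [0.5993, 0.0037, 0.1928]
tool_rot: [1.0, 0.03, -0.001, 0.001]
ft_force: [-0.5, 0.3, -3.8]
grip_width: 0.0439
```

```bash
python3 - <<'E'
from h import *
shot('wrist','w14')
go(.6014,.0011,.0678,3.38)
E
```

```text
shift [  2.1   1.6 125.1] turn [0.11 0.11 0.01] dist 125 rows 2.0 yaw now 3.39 w 0.0439 t 28.7
```

View pics/w14.png

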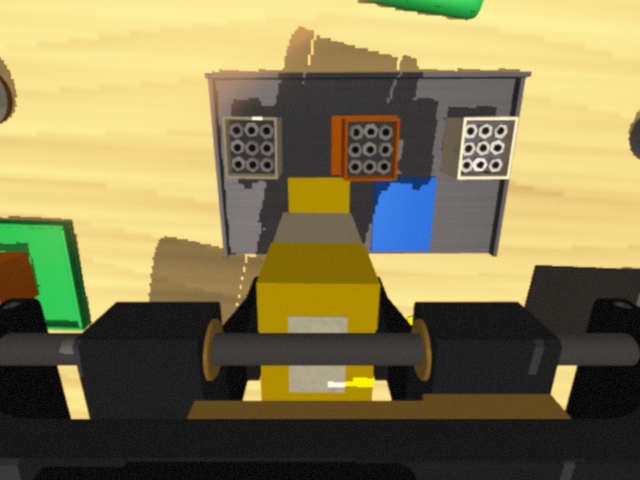

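The held yellow looks just as blue did (label 288–348, lower edge v≈212), so the grip offset is unchanged. Lowering.

>>> carry_out(series=[[2.1,1.6,30,0.1,0.1,0,-1],[2.1,1.6,70,0.1,0.1,0,-1],[2.1,1.6,100,0.1,0.1,0,-1],[2.1,1.6,115,0.1,0.1,0,-1],[2.1,1.6,120,0.1,0.1,0,-1],[2.1,1.6,120,0.1,0.1,0,-1]])

```text
time: 29.45
position: [0.6021, 0.0005, 0.0735]
tool_rot: [1.0, 0.029, 0.001, 0.0]
ft_force: [1.0, -0.4, -3.2]
grip_width: 0.0436
```

```bash
python3 - <<'E'
from h import *
go(.6014,.0011,.0678,3.38)
E
```

```text
shift [-0.7 -0.6  5.7] turn [ 0.03 -0.06 -0.03] dist 6 rows 0.1 yaw now 3.35 w 0.0436 t 29.45
```

>>> carry_out(series=[[-0.7,-0.6,3,0,0,0,-1],[-0.7,-0.6,5,0,0,0,-1],[-0.7,-0.6,6.3,0,0,0,-1],[-0.7,-0.6,6.3,0,0,0,-1]])

```text
time: 29.95
position: [0.6016, 0.0012, 0.0679]
tool_rot: [1.0, 0.029, 0.001, 0.0]
ft_force: [-0.4, 0.7, 2.1]
grip_width: 0.0442
```

```bash
python3 - <<'E'
from h import *
go(.6014,.0011,.0678,3.38)
E
```

```text
shift [-0.2  0.1  0.1] turn [ 0.04 -0.1  -0.02] dist 0 rows 0.0 yaw now 3.36 w 0.0442 t 29.95
```

>>> carry_out(series=[[0,0,0,0,0,0,0.2],[0,0,0,0,0,0,0.52],[0,0,0,0,0,0,0.52],[0,0,-40,0,0,0,0.52],[0,0,-90,0,0,0,0.52],[0,0,-130,0,0,0,0.52],[0,0,-130,0,0,0,0.52]])

```text
time: 30.82
position: [0.604, 0.0009, 0.2019]
tool_rot: [1.0, 0.029, 0.005, 0.001]
ft_force: [0.1, -0.6, 0.7]
grip_width: 0.0661
```

```bash
python3 - <<'E'
from h import *
shot('wrist','w15')
go(.4991,-.3747,.198,3.45)
E
```

```text
shift [-125.   369.1    1.5] turn [ 0.09 -0.32 -0.09] dist 390 rows 6.2 yaw now 3.36 w 0.0662 t 30.88
```

View pics/w15.png

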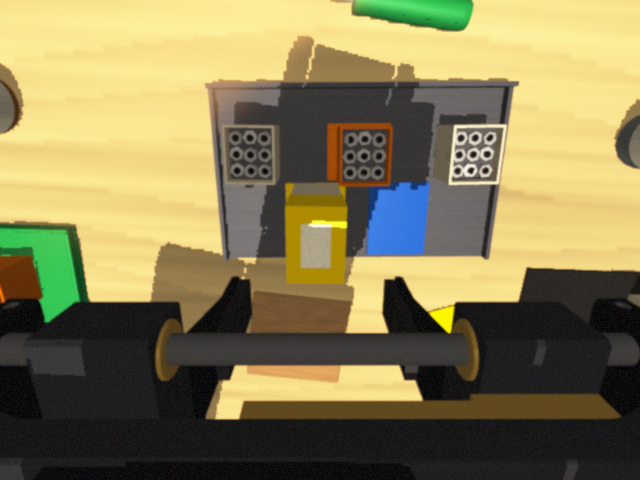

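Yellow stands upright on its place at (316,240). Now I fetch blue; its path runs past the empty near half of the mat.

>>> carry_out(series=[[-125,369,0,0,-0.3,0,0.52],[-125,369,0,0,-0.3,0,0.52],[-125,369,0,0,-0.3,0,0.52],[-125,369,0,0,-0.3,0,0.52],[-125,369,0,0,-0.3,0,0.52],[-125,369,0,0,-0.3,0,0.52],[-125,369,0,0,-0.3,0,0.52],[-125,369,30,0,-0.3,0,0.52]])

```text
time: 31.88
position: [0.4995, -0.3769, 0.1697]
tool_rot: [1.0, 0.028, 0.001, 0.002]
ft_force: [0.1, 0.5, -0.0]
grip_width: 0.066
```

```bash
python3 - <<'E'
from h import *
go(.4991,-.3747,.0642,3.42)
E
```

```text
shift [ -0.6  -2.6 105.5] turn [ 0.23 -0.15 -0.22] dist 105 rows 1.7 yaw now 3.2 w 0.066 t 31.88
```

>>> carry_out(series=[[-0.6,-2.6,50,0.2,-0.15,-0.2,0.52],[-0.6,-2.6,90,0.2,-0.15,-0.2,0.52],[-0.6,-2.6,105.5,0.2,-0.15,-0.2,0.52],[-0.6,-2.6,105.5,0.2,-0.15,-0.2,0.52],[-0.6,-2.6,105.5,0.2,-0.15,-0.2,-1],[-0.6,-2.6,105.5,0.2,-0.15,-0.2,-1],[-0.6,-2.6,105.5,0.2,-0.15,-0.2,-1],[-0.6,-2.6,105.5,0.2,-0.15,-0.2,-1]])

```text
time: 32.88
position: [0.4996, -0.3751, 0.0654]
tool_rot: [1.0, 0.03, 0.001, 0.001]
ft_force: [0.4, 0.0, 5.6]
grip_width: 0.0439
```

```bash
python3 - <<'E'
from h import *
o=robot.get_obs();print(o['position'],o['ft_force'])
go(.607,-.083,.195,3.38)
E
```

```text
[ 0.49962755 -0.37508396  0.06540677] [3.74042742e-01 1.61996945e-03 5.56995328e+00]
shift [ 124.7 -284.9 -130. ] turn [ 0.11 -0.08  0.03] dist 337 rows 5.4 yaw now 3.41 w 0.0439 t 32.88
```

>>> carry_out(series=[[0,0,-20,0,0,0,-1],[0,0,-60,0,0,0,-1],[0,0,-110,0,0,0,-1],[40,-60,-130,0,0,0,-1],[124,-284,-130,0,0,0,-1],[124,-284,-130,0,0,0,-1],[124,-284,-130,0,0,0,-1],[124,-284,-130,0,0,0,-1]])

```text
time: 33.88
position: [0.6058, -0.0828, 0.1943]
tool_rot: [1.0, 0.03, -0.0, 0.001]
ft_force: [1.0, -1.6, -3.6]
grip_width: 0.0437
```

>>> carry_out(series=[[0,0,0,0,0,0,-1],[0,0,0,0,0,0,-1]])

```text
time: 34.12
position: [0.6051, -0.0825, 0.1936]
tool_rot: [1.0, 0.03, -0.001, 0.001]
ft_force: [-0.8, -0.5, -3.8]
grip_width: 0.0435
```

```bash
python3 - <<'E'
from h import *
shot('wrist','w16')
go(.6073,-.083,.0684,3.38)
E
```

```text
shift [  2.4  -0.6 125.3] turn [ 0.1   0.09 -0.01] dist 125 rows 2.0 yaw now 3.37 w 0.0439 t 34.17
```

View pics/w16.png

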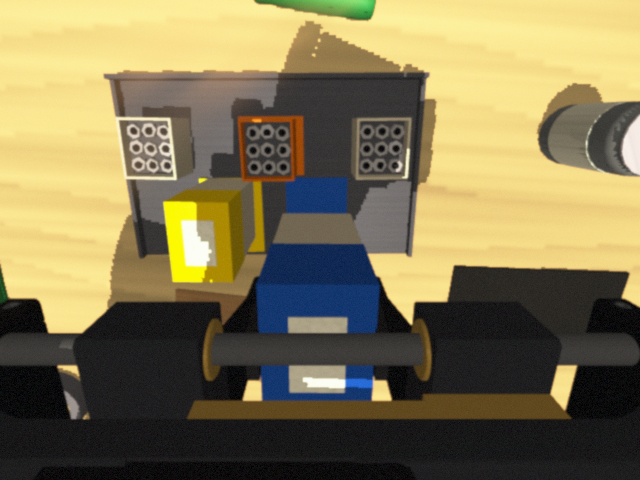

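Blue is held over its place, with yellow standing at (205,235) much as in the first lift picture. Lowering.

>>> carry_out(series=[[2.2,-0.6,30,0.1,0.1,0,-1],[2.2,-0.6,70,0.1,0.1,0,-1],[2.2,-0.6,100,0.1,0.1,0,-1],[2.2,-0.6,115,0.1,0.1,0,-1],[2.2,-0.6,120,0.1,0.1,0,-1],[2.2,-0.6,120,0.1,0.1,0,-1]])

```text
time: 34.92
position: [0.6076, -0.0838, 0.0743]
tool_rot: [1.0, 0.029, 0.001, 0.0]
ft_force: [-0.1, 0.1, -2.4]
grip_width: 0.0441
```

```bash
python3 - <<'E'
from h import *
go(.6073,-.083,.0684,3.38)
E
```

```text
shift [-0.3 -0.8  5.9] turn [ 0.03 -0.08 -0.05] dist 6 rows 0.1 yaw now 3.33 w 0.0441 t 34.92
```

>>> carry_out(series=[[-0.4,-0.8,3,0,0,0,-1],[-0.4,-0.8,5,0,0,0,-1],[-0.4,-0.8,6.4,0,0,0,-1],[-0.4,-0.8,6.4,0,0,0,-1]])

```text
time: 35.42
position: [0.6075, -0.0829, 0.0684]
tool_rot: [1.0, 0.029, 0.001, 0.0]
ft_force: [0.4, 0.7, -0.1]
grip_width: 0.0443
```

```bash
python3 - <<'E'
from h import *
go(.6073,-.083,.0684,3.38)
E
```

```text
shift [-0.2  0.1  0. ] turn [ 0.04 -0.12 -0.04] dist 0 rows 0.0 yaw now 3.34 w 0.0443 t 35.42
```

>>> carry_out(series=[[0,0,0.5,0,0,0,-1],[0,0,0.5,0,0,0,-1],[0,0,0.5,0,0,0,0.2],[0,0,0.5,0,0,0,0.52],[0,0,0.5,0,0,0,0.52],[0,0,-40,0,0,0,0.52],[0,0,-100,0,0,0,0.52],[0,-40,-150,0,0,0,0.52]])

```text
time: 36.42
position: [0.6063, -0.0459, 0.2194]
tool_rot: [1.0, 0.027, 0.003, 0.001]
ft_force: [0.2, 0.7, 0.2]
grip_width: 0.0659
```

```bash
python3 - <<'E'
from h import *
go(.61,-.03,.3,3.4)
E
```

```text
shift [  5.  -15.5 -80.6] turn [ 0.13 -0.29 -0.29] dist 82 rows 1.3 yaw now 3.11 w 0.0659 t 36.42
```

Same vantage as w2, for a direct comparison.

>>> carry_out(series=[[4,-15,-80,0,-0.2,-0.2,0.52],[4,-15,-80,0,-0.2,-0.2,0.52],[4,-15,-80,0,-0.2,-0.2,0.52],[4,-15,-80,0,-0.2,-0.2,0.52]])

```text
time: 36.92
position: [0.6079, -0.0306, 0.2977]
tool_rot: [1.0, 0.029, -0.001, 0.001]
ft_force: [0.1, -0.0, 0.3]
grip_width: 0.066
```

```bash
python3 - <<'E'
from h import *
shot('wrist','w17')
a=cv2.imread('pics/w17.png')[80:260,195:455]; cv2.imwrite('pics/w17z.png',cv2.resize(a,None,fx=3,fy=3,interpolation=2))
go(.47,-.02,.3,3.4)
E
```

```text
shift [-136.9  -18.5   -2.5] turn [ 0.07  0.15 -0.12] dist 138 rows 2.2 yaw now 3.28 w 0.0659 t 36.98
```

View pics/w17z.png

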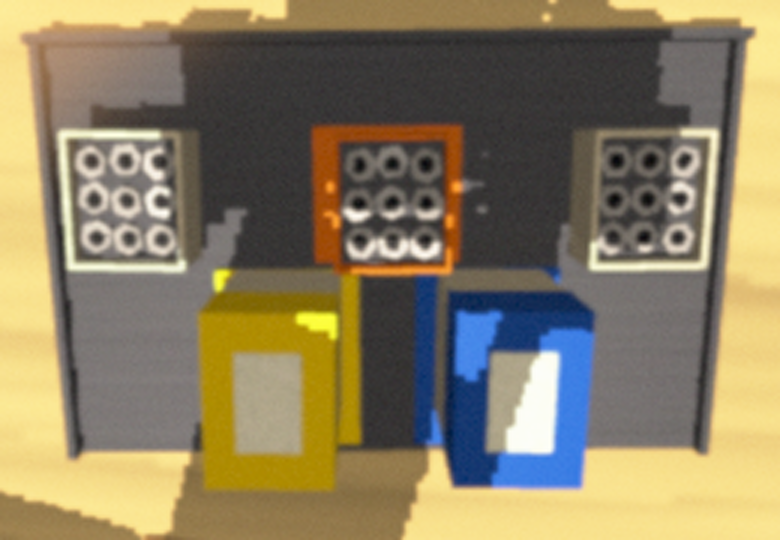

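>>> carry_out(series=[[-137,-18,-2,0,0,0,0.52],[-137,-18,-2,0,0,0,0.52],[-137,-18,-2,0,0,0,0.52],[-137,-18,-2,0,0,0,0.52],[-137,-18,-2,0,0,0,0.52],[-137,-18,-2,0,0,0,0.52]])

```text
time: 37.72
position: [0.4716, -0.021, 0.2994]
tool_rot: [1.0, 0.029, -0.001, 0.001]
ft_force: [-0.3, 0.1, -0.2]
grip_width: 0.0664
```

```bash
python3 - <<'E'
from h import *
shot('wrist','w18');shot('scene','s18')
a=cv2.imread('pics/w18.png')[0:130,210:475]; cv2.imwrite('pics/w18z.png',cv2.resize(a,None,fx=3,fy=3,interpolation=2))
E
```

```text
(no output)
```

View pics/w18z.png

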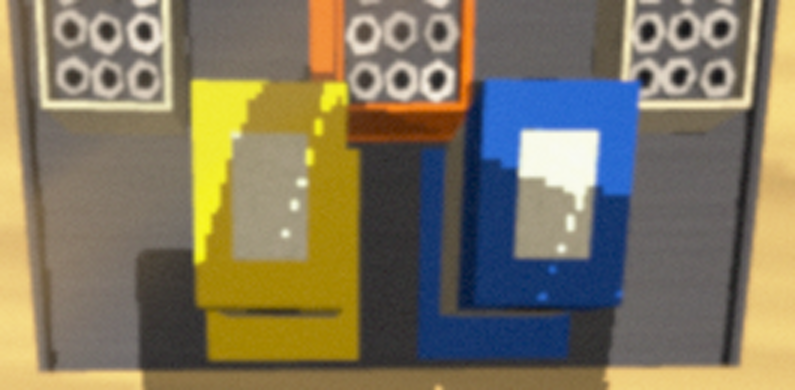

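View pics/s18.png

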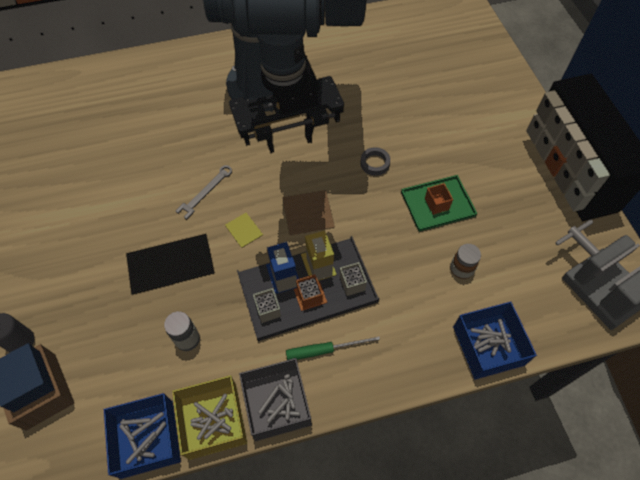

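```bash
python3 - <<'E'
from h import *
a=load('w18');b=load('w17')
f1=lambda p:((p[0]+.5)/3-.5+210,(p[1]+.5)/3-.5)
f2=lambda p:((p[0]+.5)/3-.5+195,(p[1]+.5)/3-.5+80)
L={'yl':([(231,131),(309,131),(309,261),(232,261)],[(233,351),(302,351),(302,454),(234,454)]),
'bl':([(520,130),(600,130),(591,259),(514,259)],[(489,351),(559,351),(556,454),(484,454)])}
for k,(A,B) in L.items():
    X=np.array([tri(a,f1(p),b,f2(q))[0] for p,q in zip(A,B)]); ly=(X[0]+X[3]-X[1]-X[2])
    print(k,X.mean(0).round(4),np.degrees(np.arctan2(-ly[0],ly[1])).round(2))
for nm,P in(('yp',[(207,360),(360,360)]),('bp',[(418,359),(570,359)])):
    Q=np.array([onz(a,*f1(p),.007) for p in P]); d=Q[0]-Q[1]; yaw=np.arctan2(-d[0],d[1]); print(nm,(Q.mean(0)+.046*np.array([np.cos(yaw),np.sin(yaw),0])).round(4))
P=[(336,134),(452,134),(454,273),(336,273)];X=np.array([onz(b,*f2(p),.052) for p in P]);print('full',X.mean(0).round(4),'front',X[2:].mean(0).round(4))
P=[(312,126),(463,126)];X=np.array([onz(b,*f2(p),.007) for p in P]);y=np.radians(3.38);print('oplate',(X.mean(0)-.027*np.array([np.cos(y),np.sin(y),0])).round(4))
print(np.abs(robot.get_obs()['joint_velocities']).max())
E
```

```text
yl [0.6008 0.0011 0.1117] 3.33
bl [ 0.606  -0.0831  0.1128] 3.28
yp [0.6003 0.0007 0.007 ]
bp [ 0.6056 -0.0835  0.007 ]
full [ 0.6629 -0.0387  0.052 ] front [ 0.638  -0.0405  0.052 ]
oplate [ 0.663  -0.0369  0.007 ]
0.008598185329242988
```

```bash
python3 -c "
from h import *
print(robot.hand_in())"
```

```text
the job is handed in; nothing more can be done
None
```

The job is done in the order asked and handed in at about 38 s of the 128 s allowed. I stood blue and then yellow on the mat, put the empty carton in the green tray and stood the full carton on the orange place. Yellow and then blue then went back on their own places.

**Last checks:** these are wrist views from two positions.

| Carton | Measured centre (m) | Place centre (m) | Difference |
|---|---|---|---|
| Yellow | (0.601, 0.001) | (0.600, 0.001) | under 1 mm |
| Blue | (0.606, −0.083) | (0.606, −0.083) | under 1 mm |
| Full orange | (0.663, −0.039) | (0.663, −0.037) | about 2 mm in y |

- **Alignment:** yellow and blue measured turned 3.3°, against 3.4° for the rack. The tops came out at 112–113 mm, as expected for standing upright on the places.
- **Full carton:** the readings disagree slightly. An earlier view right after release gave about 1 mm off in y, and the gripper's own release position gave about 0.5 mm.
- **Final scene picture:** the empty carton stands upright in the tray, nothing has fallen, and the gripper is open and well clear of everything.

No check failed. The highest external force I read after any move was about 8 N.

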